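# Grease a bearing through its tilted nipple

### The job

Pull the red dust cap off the slanting grease nipple of the green bearing block and leave it in the steel tray. Then take the push-type grease gun out of its wooden rack and press its brass nozzle squarely onto the nipple, in line with it, until it snaps and the nozzle is pushed more than half of its travel into the barrel. Finish while still holding the gun there, pressed against its spring, and do not disturb the jar, the plane and the mallet.

Things in the scene. Friction and masses are not known exactly. Their poses are not given: they have to be found in the camera images.
- bearing: Green cast bearing block fixed to the bench: foot 150 x 50 x 18 mm (long side along its x), round housing 76 mm across and 46 mm wide whose axis lies along its y, 48 mm up, a 100 x 25 mm shaft stub through it. Origin: centre of its underside; z up. The nipple stands on the housing, leaning 20 degrees from vertical towards the block's own +x, roughly away from the robot. Housing 86 mm tall.
- nipple: Brass grease nipple fixed on the bearing block: hexagon foot 22 mm wide and 10 mm tall, a 12 mm thick neck, and a head 16 mm in diameter whose top 6 mm taper to 10 mm; 34 mm long in all. Origin: centre of its foot on the housing; its z runs out along the nipple.
- nipple_tip (a point): Centre of the nipple's flat top, about 114 mm above the bench; z is the nipple's axis, pointing outward (up and slanting 20 degrees).
- cap: The loose red dust cap (see cap_centre); origin at the centre of its open rim, z towards its closed end.
- cap_centre (a point): Centre, half-way up, of the loose red plastic dust cap: round, 26 mm in diameter, 40 mm long, 30 g, bore 19 mm wide and 18 mm deep. At the start it sits on the nipple, its closed end outward, its rim 16 mm above the nipple's foot; it is not latched and pulls straight off along the axis (18 mm till free). z runs along its axis towards the closed end.
- tray: Open steel tray fixed to the bench, 160 x 160 x 25 mm, walls and floor 4 mm thick. Origin: centre of its underside; z up. It stands left or right of the bearing block, the rack on the other side.
- rack: Wooden rack block fixed to the bench, 90 x 90 x 50 mm, with a 30 mm square hole in which the gun's nozzle hangs. Origin: centre of its underside.
- gun: The loose push-type grease gun: smooth metal barrel 36 mm in diameter, 85 mm long, with blue bands; below its shoulder a brass nozzle 26 mm in diameter sticks out 36 mm, with an end bore 19 mm wide and 18 mm deep that goes over the nipple. About 0.35 kg. Origin: centre of the barrel's lower shoulder; z along the barrel to its closed end.
- gun_centre (a point): Grip point on the gun's axis, half-way along the barrel: 45 mm from the shoulder, 40 mm from the closed end. z points to the closed end (up at the start). At the start the gun stands upright in the rack, nozzle down in the hole, shoulder on the rack's top 50 mm above the bench.
- nozzle_seat (a point): Centre of the bottom of the nozzle's bore, on the gun's axis, 63 mm below gun_centre while the nozzle is out; it meets nipple_tip when the nozzle is fully on. z as the gun's. It moves with the nozzle.
- nozzle (a joint): How far the nozzle is pushed into the barrel, m: 0 fully out, 0.012 against its stop. It is sprung outwards: 11 N to start moving, 14 N at 6 mm, 17 N at 12 mm. Before that, four sprung balls in the nozzle ride over the nipple's head (4 to 8 N, from 13 mm before home) and snap in behind it 4 mm before home; so the nozzle goes on first and then retracts. Let go, it springs out again.
- jar: Bystander: amber glass jar with a steel lid, 60 mm in diameter, 75 mm tall, upright beyond the bearing block. Origin: centre of its underside.
- plane: Bystander: small hand plane, 150 x 50 mm, 58 mm tall, long side along its y, beyond the bearing block. Origin: centre of its underside.
- mallet: Bystander: wooden mallet lying on the bench, handle 200 mm long towards its -x, head 60 x 110 x 56 mm. Origin: on its underside beneath the joint of head and handle.
Things that resemble listed ones, but are neither listed nor needed, are in the scene too. Several things have the shape of the tray; the one meant has the colours described above.

How it is judged:
On the way, in this order (a step that is already met when the one before it is completed fails the run):
1. the cap lies in the tray, released (x of cap_centre in the frame of tray between -0.074 and 0.074 m and y of cap_centre in the frame of tray between -0.074 and 0.074 m and z of cap_centre in the frame of tray below 0.04 m and contact force between the fingers and cap below 0.1 N and linear speed of cap below 0.03 m/s), for 0.2 s.
2. the gun is lifted clear of the rack (z of gun_centre in the frame of rack above 0.14 m and contact force between the fingers and gun above 2 N), for 0.1 s.
3. the nozzle is squarely on the nipple and snapped in (distance between nozzle_seat and nipple_tip below 0.005 m and z of nozzle_seat in the frame of nipple_tip below 0.003 m and angle between the z axis of nozzle_seat and the z axis of nipple_tip, either way round below 0.14 rad and value of joint nozzle above 0.006 m and contact force between gun and nipple above 3 N and contact force between the fingers and gun above 2 N), for 0.3 s.
At the end, for the whole second after the job is handed in: Gun gripped, at rest (under 20 mm/s), pressed on the nipple: bore bottom within 5 mm of the tip (3 mm along its axis), axes within 8 degrees, nozzle pushed in over 6 of 12 mm, over 3 N on the nipple; the cap lies released inside the tray (all of step 3 and x of cap_centre in the frame of tray between -0.074 and 0.074 m and y of cap_centre in the frame of tray between -0.074 and 0.074 m and z of cap_centre in the frame of tray below 0.04 m and contact force between the fingers and cap below 0.1 N and linear speed of gun below 0.02 m/s); the arm keeps its last pose, push and grip.
It fails at once if the jar is shifted more than 30 mm or tipped (distance of jar from where it was at the start of the episode above 0.03 m or angle between jar's own z axis and vertical above 0.5 rad).
It fails at once if the plane is shifted more than 30 mm or tipped (distance of plane from where it was at the start of the episode above 0.03 m or angle between plane's own z axis and vertical above 0.5 rad).
It fails at once if the mallet is shifted more than 30 mm or tipped (distance of mallet from where it was at the start of the episode above 0.03 m or angle between mallet's own z axis and vertical above 0.5 rad).
It also fails if it takes over 72 s, if anything falls off the work surface, if the arm or the gripper's body presses on something with over 40 N, if the wrist force passes 120 N, or if a joint passes its speed limit or range.

### The arm

A 6-joint arm with a two-finger parallel gripper is mounted at the origin on the work surface. World frame = base frame: x ahead of the robot, y to its left, z up, the work surface at z = 0. Lengths are in m, angles in rad, forces in N, time in s.
With the tool pointing down it reaches from about 0.3 to 0.775 m from the base axis. Payload 14.6 kg.
Tool frame: the origin (TCP) lies at the very end of the fingers, on their centre line; the grasp point (between the pads) lies 19 mm behind it; z points along the fingers, y is the line along which they close (so a half turn about z gives the same grasp; the last joint's range is limited). The gripper opens to 94 mm and grips with 3 to 60 N. Pads are 16 mm wide; open, the fingers measure 119 mm over their backs; the gripper's body (75 mm by 177 mm) begins 78 mm behind the grasp point.
Start: joints at [-1.182, 0.3, 1.521, -0, 1.321, -0.067], TCP at [0.242, -0.494, 0.205] pointing down, gripper open.
Joint ranges: [-3.03, 3.03], [-0.79, 2.21], [0.23, 2.52], [-1.04, 4.18], [0, 3.07], [-2.55, 2.55]. Speed limits (rad/s): [2.22, 2.22, 2.57, 3.14, 3.14, 3.14].

### API

Orientations are given as a 3x3 rotation matrix whose columns are the frame's x, y, z axes.
In Python, from rig import robot, vision, workorder gives the robot as it stands.
- The arm moves only by the tool move_arm, never from a script. Its argument "series" is a list of rows, each a list of 3 entries, a list of its own where there are three numbers: the closure, from 0 (fully open) to 1 (shut), then the shift along the tool's x, y, z in mm, then the turn about the tool's z in rad. In form: [[fingers, [dx, dy, dz], turn], ...]. A call has 1 to 10 rows; each row shifts and turns the commanded pose from where the row before left it, along the tool's axes as they then stand; what a row does not reach is not made up. A row lasts 1/12 s, in which the tool goes at most 41.7 mm and 7.16 degrees, less where a joint would pass 70% of its speed; a pose out of reach is approached as far as the arm can. A call with a gripper value outside its range is refused whole. The fingers move at their own pace and stop on an object; "force" is the grip in N (left out, the last holds). Time passes only in rows, so rows that do not move let the fingers close. It gives the time, the measured TCP pose, the force, the opening and the grip force at its end, in the units of the state.
- robot.state(): the state, without advancing time (a new reading comes with each control period).
- vision.snapshot(name): name is "scene" or "top" or "wrist"; returns the picture (384x512x3 uint8, blue, green, red); there is no depth.
- vision.calibration(name): a dict with "fx", "fy", "cx", "cy" (pixels), "R" (3x3) and "t" (3): a world point X has camera coordinates R X + t. Camera axes: x right, y down, z forward; pixel columns grow to the right and rows downward; lengths in m; the calibration is good to about 2 mm. The wrist camera is an equidistant fisheye: a pixel r from the principal point sees the ray r / f radians off the axis. A picture is of the moment at which its call begins: read the wrist's pose just before it. calibration takes no time and is no camera call; for the wrist camera it gives the pose at the moment of the call.
- workorder.hand_in(): hands the job in; it is judged then, once.
The state is a dict: "time": time; "joint_positions": joint angles; "joint_velocities": joint speeds; "tau": joint torques, N m; "tcp_pos": TCP position; "tcp_rot": TCP orientation; "force": force on the tool from outside, world axes, zero at the start; "wrist_torque": the same for the moment, N m; "width": finger opening in m; "gripper_force": force on a finger pad.
Only numpy, scipy, OpenCV 4.12 (cv2) and the standard library are available. Lean on these libraries where they do the work, as an engineer would, in place of code of your own. Each camera call takes 0.05 s, during which the arm holds its last target. There are 200 camera calls.

## Working session

There is one attempt and no reset: what is moved stays moved. The work goes in short steps, Python scripts to look and compute and a tool call to move; the robot and the scene stay as the last step left them, time stands still between calls to the robot, and variables do not carry over. Pictures are saved under pics/ and viewed, at most 10 in all, crops included, and the job is handed in when it is done.

Besides the shell and the picture viewer there is one more tool, called after ">>>" as name(argument=value, ...) on one line, values as JSON. move_arm: Moves the arm, as the interface text tells. Its arguments: {"type":"object","properties":{"series":{"type":"array","items":{"type":"array"}},"force":{"type":"number"}},"required":["series"]}

```bash
mkdir -p pics; ls; python3 - <<'E'
from rig import robot, vision
import cv2,numpy as np
s=robot.state();print(s['time'],s['tcp_pos'],np.round(s['tcp_rot'],3).tolist(),s['width'])
for n in ['scene','top','wrist']:
    c=vision.calibration(n);print(n,{k:np.round(v,3).tolist() for k,v in c.items()})
    cv2.imwrite(f'pics/{n}0.png',vision.snapshot(n))
a=cv2.imread('pics/scene0.png');b=cv2.imread('pics/top0.png')
E
```

```text
pics
0.0 [ 0.24200979 -0.49362137  0.20491487] [[0.898, 0.44, -0.0], [0.44, -0.898, 0.001], [0.0, -0.001, -1.0]] 0.09383199297797187
scene {'fx': 432.761, 'fy': 432.761, 'cx': 248.769, 'cy': 188.986, 'R': [[-0.832, 0.555, -0.014], [0.304, 0.433, -0.849], [-0.465, -0.71, -0.528]], 't': [0.448, -0.094, 1.591]}
top {'fx': 431.786, 'fy': 431.786, 'cx': 254.731, 'cy': 190.101, 'R': [[0.026, -1.0, -0.017], [-0.988, -0.023, -0.154], [0.153, 0.021, -0.988]], 't': [0.04, 0.541, 1.324]}
wrist {'fx': 297.319, 'fy': 297.319, 'cx': 258.832, 'cy': 185.958, 'R': [[0.44, -0.898, -0.0], [-0.87, -0.426, 0.247], [-0.222, -0.108, -0.969]], 't': [-0.55, -0.025, 0.392]}
```

View pics/scene0.png

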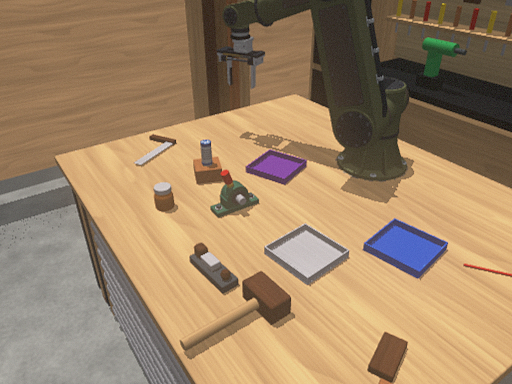

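View pics/top0.png

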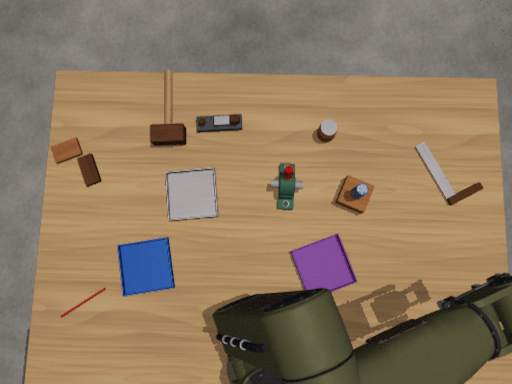

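The scene view shows the cap at (226,176), the gun at (206,152), the steel tray at (307,252), and the jar, plane and mallet beyond the bearing. In the top view the bearing is at (287,187), the cap at (289,172), the rack at (355,195) and the tray at (192,194). Next I take coarse positions from colour masks.

```bash
cat > h.py <<'E'
import cv2,numpy as np
from rig import robot, vision
def ray(c,uv,fish=False):
    d=np.array([(uv[0]-c['cx'])/c['fx'],(uv[1]-c['cy'])/c['fy'],1.])
    if fish:
        r=np.hypot(d[0],d[1]); d=np.array([d[0]/r*np.sin(r),d[1]/r*np.sin(r),np.cos(r)]) if r>1e-9 else d
    R=np.array(c['R']); return -R.T@np.array(c['t']), R.T@d/np.linalg.norm(d)
def plane(c,uv,z,fish=False):
    o,d=ray(c,uv,fish); return o+d*(z-o[2])/d[2]
def proj(c,X,fish=False):
    p=np.array(c['R'])@np.asarray(X)+np.array(c['t'])
    if fish:
        r=np.hypot(p[0],p[1]); th=np.arctan2(r,p[2]); p=np.array([p[0]/r*th,p[1]/r*th,1.])
    return np.array([c['cx']+c['fx']*p[0]/p[2],c['cy']+c['fy']*p[1]/p[2]])
def tri(rays):
    A=np.zeros((3,3));b=np.zeros(3)
    for o,d in rays:
        P=np.eye(3)-np.outer(d,d);A+=P;b+=P@o
    X=np.linalg.solve(A,b)
    return X,[np.linalg.norm((np.eye(3)-np.outer(d,d))@(X-o)) for o,d in rays]
def blob(img,lo,hi,roi=None,lo2=None,hi2=None):
    """largest HSV blob in roi (x0,y0,x1,y1): contour + mask"""
    hsv=cv2.cvtColor(img,cv2.COLOR_BGR2HSV);m=cv2.inRange(hsv,lo,hi)
    if lo2: m|=cv2.inRange(hsv,lo2,hi2)
    if roi: k=np.zeros_like(m);k[roi[1]:roi[3],roi[0]:roi[2]]=255;m&=k
    cs,_=cv2.findContours(m,cv2.RETR_EXTERNAL,cv2.CHAIN_APPROX_NONE)
    return max(cs,key=cv2.contourArea) if cs else None
def cen(c): m=cv2.moments(c);return np.array([m['m10'],m['m01']])/m['m00']
RED=((0,150,60),(6,255,255)); RED2=((174,150,60),(180,255,255))
GREEN=((50,60,20),(90,255,255))
E
python3 - <<'E'
from h import *
S=cv2.imread('pics/scene0.png');T=cv2.imread('pics/top0.png')
cs,ct=vision.calibration('scene'),vision.calibration('top')
for n in ('scene','top','wrist'):
    c=vision.calibration(n);print(n,np.round(-np.array(c['R']).T@c['t'],3))
rs=blob(S,*RED,(200,150,250,200),*RED2);rt=blob(T,*RED,(270,150,305,200),*RED2)
print('cap',cen(rs),cen(rt),tri([ray(cs,cen(rs)),ray(ct,cen(rt))]),cv2.minAreaRect(rs),cv2.minAreaRect(rt))
gt=blob(T,*GREEN,(260,150,315,220));r=cv2.minAreaRect(gt);print('green',r)
print([np.round(plane(ct,p,0.018),3).tolist() for p in cv2.boxPoints(r)])
tt=blob(T,(0,0,120),(180,40,255),(155,160,225,230));r=cv2.minAreaRect(tt);print('tray',r)
P=np.array([plane(ct,p,0.025) for p in cv2.boxPoints(r)]);print(np.round(P,3).tolist(),P.mean(0))
bt=blob(T,(0,80,30),(14,255,200),(330,170,380,216));r=cv2.minAreaRect(bt);print('rack',r)
print([np.round(plane(ct,p,0.05),3).tolist() for p in cv2.boxPoints(r)],np.mean([plane(ct,p,0.05) for p in cv2.boxPoints(r)],0))
V=np.hstack([cv2.resize(T[140:225,250:390],None,fx=4,fy=4,interpolation=0)]);cv2.imwrite('pics/z.png',V)
E
```

```text
scene [1.141 0.922 0.767]
top [0.33  0.024 1.392]
wrist [ 0.307 -0.462  0.386]
cap [224.37222222 172.57222222] [288.19444444 171.87179487] (array([ 0.58652767, -0.04900319,  0.13016165]), [np.float64(0.004039871436399658), np.float64(0.004039871436399633)]) ((224.0, 172.5), (5.0, 8.0), 90.0) ((288.0, 172.0), (12.0, 8.0), 90.0)
green ((286.46783447265625, 186.3124237060547), (15.346394538879395, 44.2706413269043), 3.2704880237579346)
[[0.487, -0.021, 0.018], [0.632, -0.026, 0.018], [0.63, -0.076, 0.018], [0.486, -0.07, 0.018]]
tray ((191.12057495117188, 193.56765747070312), (49.4692497253418, 50.159515380859375), 85.60128784179688)
[[0.599, 0.348, 0.025], [0.615, 0.187, 0.025], [0.455, 0.168, 0.025], [0.439, 0.327, 0.025]] [0.52705263 0.25759036 0.025     ]
rack ((354.2068786621094, 193.98275756835938), (31.196815490722656, 31.382511138916016), 21.801410675048828)
[[0.504, -0.195, 0.05], [0.598, -0.232, 0.05], [0.563, -0.322, 0.05], [0.47, -0.285, 0.05]] [ 0.53368789 -0.25833886  0.05      ]
```

View pics/z.png

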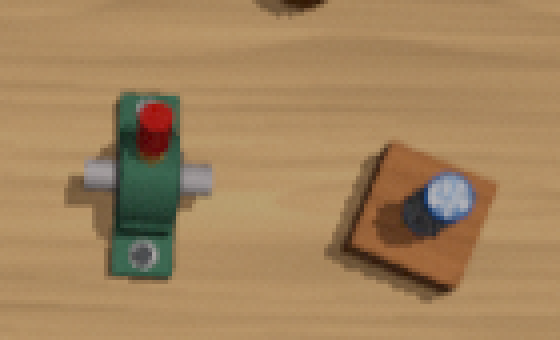

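The zoom shows the bearing foot running along image-vertical and leaning slightly, the cap at its +x side, and the gun standing in the yawed rack. The bearing yaw is about -2.4° and the rack yaw about -22°. The moves only allow turns about the tool's z, so I'll have to tilt the gun within the grasp. First I move above the bearing for a close look.

>>> move_arm(series=[[0,[0,0,-12],0.124],[0,[0,0,-12],0.124],[0,[0,0,-12],0.124],[0,[0,0,-12],0.124],[0,[20,-35,0],0],[0,[20,-35,0],0],[0,[20,-35,0],0],[0,[20,-35,0],0],[0,[20,-35,0],0],[0,[20,-35,0],0]])

```text
time: 0.98
tcp_pos: [0.3709, -0.287, 0.2534]
tcp_rot: [[0.999, -0.04, -0.0], [-0.04, -0.999, -0.0], [-0.0, 0.0, -1.0]]
force: [1.2, -0.7, -0.8]
width: 0.0941
gripper_force: 0.0
```

>>> move_arm(series=[[0,[20,-35,0],0],[0,[20,-35,0],0],[0,[20,-35,0],0],[0,[20,-35,0],0],[0,[20,-35,0],0],[0,[20,-35,0],0],[0,[20,-35,0],0],[0,[0,0,0],0],[0,[0,0,0],0],[0,[0,0,0],0]])

```text
time: 1.82
tcp_pos: [0.5199, -0.0499, 0.2531]
tcp_rot: [[0.999, -0.04, -0.001], [-0.04, -0.999, -0.0], [-0.001, 0.0, -1.0]]
force: [-0.0, 0.2, 1.2]
width: 0.0941
gripper_force: 0.0
```

```bash
python3 - <<'E'
from h import *
s=robot.state();print(s['time'],s['tcp_pos'],np.round(s['tcp_rot'],3).tolist(),np.round(s['joint_positions'],2))
c=vision.calibration('wrist');I=vision.snapshot('wrist');cv2.imwrite('pics/w1.png',I);np.save('w1.npy',c,allow_pickle=True)
E
```

```text
1.8167 [ 0.51988666 -0.04990481  0.25314479] [[0.999, -0.04, -0.001], [-0.04, -0.999, -0.0], [-0.001, 0.0, -1.0]] [-0.17  0.2   1.53 -0.    1.41  1.44]
```

View pics/w1.png

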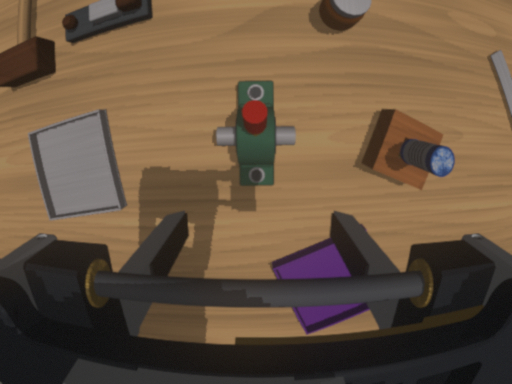

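The wrist view shows the bearing well: foot bolts at (255,92) and (257,175), cap at (255,116), gun at (430,157), rack at (403,148) and tray at (77,165). I measure from this picture.

```bash
python3 - <<'E'
from h import *
I=cv2.imread('pics/w1.png');c=np.load('w1.npy',allow_pickle=True).item()
g=blob(I,*GREEN,(225,70,290,195));x,y,w,h=cv2.boundingRect(g);print('green box',x,y,w,h)
def foot(band):
    p=g[:,0,:];q=p[(p[:,1]>=band[0])&(p[:,1]<=band[1])]
    return [np.array([q[:,0].min()-.0,np.mean(band)]),np.array([q[:,0].max()+1.,np.mean(band)])]
a=foot((84,88));b=foot((176,182))
ma=(a[0]+a[1])/2;mb=(b[0]+b[1])/2
A,B=plane(c,ma,.018,1),plane(c,mb,.018,1);d=A-B
print('foot mids',A,B,'yaw',np.degrees(np.arctan2(d[1],d[0])),'width',[np.linalg.norm(plane(c,e[0],.018,1)-plane(c,e[1],.018,1)) for e in(a,b)])
print('foot ends x',plane(c,(ma[0],y),.018,1),plane(c,(mb[0],y+h),.018,1))
r=blob(I,*RED,(230,90,285,150),*RED2);print('cap',cen(r),cv2.boundingRect(r),cv2.fitEllipse(r))
T=cv2.imread('pics/top0.png');S=cv2.imread('pics/scene0.png');cs,ct=vision.calibration('scene'),vision.calibration('top')
rt=blob(T,*RED,(270,150,305,200),*RED2);rs=blob(S,(0,120,60),(8,255,255),(215,160,240,195),(172,120,60),(180,255,255));print(cv2.boundingRect(rs),cen(rs))
print(tri([ray(c,cen(r),1),ray(ct,cen(rt))]), tri([ray(c,cen(r),1),ray(ct,cen(rt)),ray(cs,cen(rs))]))
# expected cap contour given bearing model: project
mid=(plane(c,(ma[0],y),.018,1)+plane(c,(mb[0],y+h),.018,1))/2;yaw=np.arctan2(d[1],d[0]);print('bearing',mid,yaw)
ax=np.array([np.sin(.349)*np.cos(yaw),np.sin(.349)*np.sin(yaw),np.cos(.349)])
cc=np.array([mid[0],mid[1],.048])+ax*(.0725);print('cap model',cc,'wrist px centre',proj(c,cc,1),'top',proj(ct,cc),'scene',proj(cs,cc))
print('cap top px',proj(c,cc+.02*ax,1), 'rim',proj(c,cc-.02*ax,1))
rk=blob(I,(0,80,30),(14,255,200),(355,100,450,195));R=cv2.minAreaRect(rk);print('rack',R)
K=blob(I,(95,60,30),(125,255,255),(395,130,465,185));print('gun blue',cv2.minAreaRect(K))
E
```

```text
green box 237 119 37 40Traceback (most recent call last):
  File "<stdin>", line 7, in <module>
  File "<stdin>", line 6, in foot
    return umr_minimum(a, axis, None, out, keepdims, initial, where)
ValueError: zero-size array to reduction operation minimum which has no identity
```

Green splits into pieces, so I'll use the union of green pixels and fix that.

```bash
python3 - <<'E'
from h import *
I=cv2.imread('pics/w1.png');c=np.load('w1.npy',allow_pickle=True).item()
m=cv2.inRange(cv2.cvtColor(I,cv2.COLOR_BGR2HSV),(45,60,20),(95,255,255));k=np.zeros_like(m);k[70:195,230:280]=255;m&=k
ys=np.where(m.sum(1)>255*10)[0];y0,y1=ys.min(),ys.max()+1;print('rows',y0,y1)
def mid(rows):
    l=[];r=[]
    for y in rows:
        x=np.where(m[y])[0]
        if len(x)>10:l.append(x.min());r.append(x.max()+1)
    return np.median(l),np.median(r)
a=mid(range(y0+1,y0+12));b=mid(range(y1-12,y1-1));ya,yb=y0+6,y1-6
ma=((a[0]+a[1])/2,ya);mb=((b[0]+b[1])/2,yb);A,B=plane(c,ma,.018,1),plane(c,mb,.018,1);d=A-B
yaw=np.arctan2(d[1],d[0]);print(a,b,'mids',A,B,'yaw',np.degrees(yaw))
e0,e1=plane(c,(ma[0],y0),.018,1),plane(c,(mb[0],y1),.018,1);print('ends',e0,e1)
c0=(e0+e1)/2;print('bearing',c0)
r=blob(I,*RED,(230,90,285,150),*RED2);print('cap',cen(r),cv2.boundingRect(r))
T=cv2.imread('pics/top0.png');S=cv2.imread('pics/scene0.png');cs,ct=vision.calibration('scene'),vision.calibration('top')
rt=blob(T,*RED,(270,150,305,200),*RED2);rs=blob(S,(0,120,60),(8,255,255),(215,160,240,195),(172,120,60),(180,255,255));print(cen(rt),cv2.boundingRect(rs),cen(rs))
ax=np.array([np.sin(.349)*np.cos(yaw),np.sin(.349)*np.sin(yaw),np.cos(.349)])
cc=np.array([c0[0],c0[1],.048])+ax*(.0725);print('cap model',cc,'wrist',proj(c,cc,1),'top',proj(ct,cc),'scene',proj(cs,cc))
print('cap end px',proj(c,cc+.02*ax,1),'rim',proj(c,cc-.02*ax,1))
rk=blob(I,(0,80,30),(14,255,200),(355,100,450,195));R=cv2.minAreaRect(rk);print('rack',R)
K=blob(I,(95,60,30),(125,255,255),(395,130,465,185));print('gun blue',cv2.minAreaRect(K))
print('gun top',plane(c,cv2.minAreaRect(K)[0],.135,1))
E
```

```text
rows 82 184
(np.float64(239.0), np.float64(272.0)) (np.float64(248.0), np.float64(272.0)) mids [ 0.62526851 -0.04928307  0.018     ] [ 0.49761799 -0.05037611  0.018     ] yaw 0.4905993386228772
ends [ 0.63371847 -0.04962803  0.018     ] [ 0.4887589  -0.05002512  0.018     ]
bearing [ 0.56123868 -0.04982657  0.018     ]
cap [254.44984886 115.70156636] (242, 101, 26, 32)
[288.19444444 171.87179487] (220, 170, 12, 14) [225.98305085 176.2693032 ]
cap model [ 0.58602975 -0.04961429  0.11612935] wrist [256.34045311 117.3710806 ] top [288.92447933 171.87042198] scene [225.95325327 176.75920342]
cap end px [255.84693751 110.94697459] rim [256.77776798 123.07312075]
rack ((403.6829833984375, 147.72422790527344), (69.13937377929688, 66.3393325805664), 21.03750991821289)
gun blue ((441.0, 160.5), (29.0, 24.0), 90.0)
gun top [ 0.53779663 -0.26256689  0.135     ]
```

>>> move_arm(series=[[0,[34,-3,0],0],[0,[34,-2,0],0],[0,[0,0,30],0],[0,[0,0,30],0],[0,[0,0,30],0],[0,[0,0,25],0],[0,[0,0,20],0],[0,[0,0,16],0],[0,[0,0,0],0],[0,[0,0,0],0]])

```text
time: 2.7
tcp_pos: [0.5879, -0.0485, 0.1026]
tcp_rot: [[0.999, -0.042, -0.001], [-0.042, -0.999, 0.0], [-0.001, -0.0, -1.0]]
force: [-0.0, 0.2, 0.4]
width: 0.0944
gripper_force: 0.0
```

```bash
python3 - <<'E'
from h import *
s=robot.state();print(s['tcp_pos'],s['force'])
c=vision.calibration('wrist');W=vision.snapshot('wrist');S=vision.snapshot('scene');cs=vision.calibration('scene')
r=blob(W,*RED,None,*RED2);print('cap wrist',cen(r),cv2.boundingRect(r),'grasp px',proj(c,s['tcp_pos']+[0,0,.019],1))
for y in(-.0455,-.0475,-.0495): print(proj(c,(.586,y,.116),1))
V=np.hstack([cv2.resize(W[60:300,120:400],(560,480)),cv2.resize(S[150:210,200:230+0],(240,480))]);cv2.imwrite('pics/g1.png',V)
E
```

```text
[ 0.58790461 -0.04850605  0.10257732] [-0.00747046  0.19757483  0.4347131 ]
cap wrist [257.99067895 239.05846838] (235, 216, 46, 46) grasp px [259.44151928 236.69821562]
[254.64954961 236.00012064]
[257.91125409 235.87685843]
[261.17424457 235.74955948]
```

View pics/g1.png

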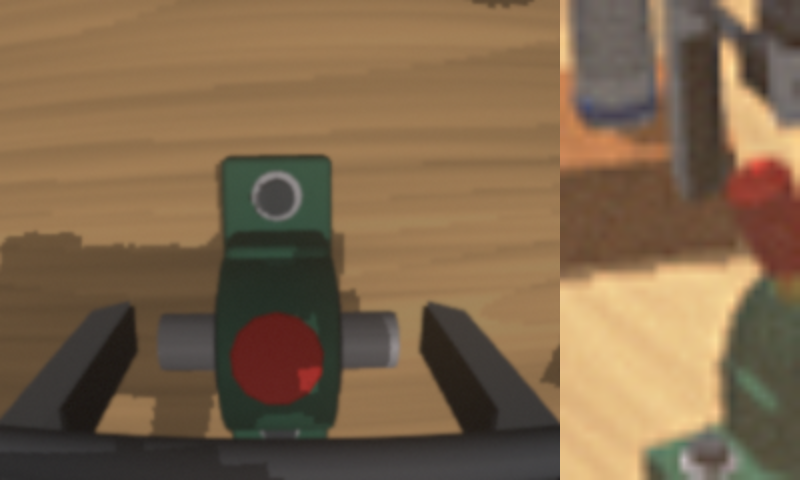

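The wrist view shows the cap's end centred between the fingers at (258,239), about 1 mm to +y of the grasp line. I close, then pull along the axis at 20° (dx 0.342, dz -0.94).

>>> move_arm(series=[[0.5,[0,-1,0],0],[1,[0,0,0],0],[1,[0,0,0],0],[1,[0,0,0],0],[1,[0,0,0],0],[1,[0,0,0],0],[1,[0,0,0],0],[1,[0,0,0],0],[1,[0,0,0],0],[1,[0,0,0],0]], force=20)

```text
time: 3.63
tcp_pos: [0.5883, -0.0464, 0.1024]
tcp_rot: [[0.999, -0.04, -0.0], [-0.04, -0.999, 0.0], [-0.0, -0.0, -1.0]]
force: [0.5, 1.0, 0.2]
width: 0.0306
gripper_force: 0.0
```

>>> move_arm(series=[[1,[1.7,0,-4.7],0],[1,[1.7,0,-4.7],0],[1,[1.7,0,-4.7],0],[1,[1.7,0,-4.7],0],[1,[1.7,0,-4.7],0],[1,[1.7,0,-4.7],0],[1,[0,0,-20],0],[1,[0,0,-20],0],[1,[0,0,0],0]])

```text
time: 4.38
tcp_pos: [0.6, -0.047, 0.1748]
tcp_rot: [[0.999, -0.04, 0.006], [-0.04, -0.999, -0.001], [0.006, 0.001, -1.0]]
force: [0.1, 0.2, -0.0]
width: 0.0259
gripper_force: 19.9
```

```bash
python3 - <<'E'
from h import *
s=robot.state();print(s['time'],s['tcp_pos'],s['force'],s['width'])
c=vision.calibration('wrist');W=vision.snapshot('wrist');S=vision.snapshot('scene');T=vision.snapshot('top')
cs=vision.calibration('scene')
r=blob(W,*RED,None,*RED2);print('cap wrist',cen(r),cv2.boundingRect(r))
for n,z in(('scene',S),('top',T)):
  q=blob(z,(0,120,40),(8,255,255),(200,100,300,200),(172,120,40),(180,255,255));print(n,cen(q),cv2.boundingRect(q))
cv2.imwrite('pics/w2.png',W);np.save('w2.npy',c,allow_pickle=True)
# brass nipple seen?
h=cv2.cvtColor(W,cv2.COLOR_BGR2HSV)
V=np.hstack([cv2.resize(W[60:300,120:400],(490,420)),cv2.resize(S[140:210,195:245],(300,420))]);cv2.imwrite('pics/g2.png',V)
E
```

```text
4.3833 [ 0.60004096 -0.04695918  0.17482009] [ 0.10383576  0.24008792 -0.03599893] 0.02586960212135411
cap wrist [258.19714193 237.16000866] (236, 215, 46, 45)
scene [218.63636364 154.50757576] (216, 150, 5, 12)
top [nan nan] (231, 122, 3, 1)h.py:28: RuntimeWarning: invalid value encountered in divide
  def cen(c): m=cv2.moments(c);return np.array([m['m10'],m['m01']])/m['m00']
```

View pics/g2.png

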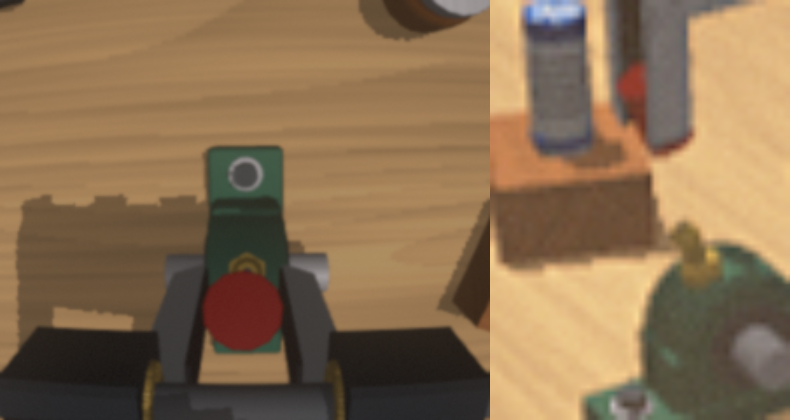

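The cap is in the grip (width 25.9 mm) and the nipple is bare. Now to the tray.

>>> move_arm(series=[[1,[-9.5,-33.5,0],0],[1,[-9.5,-33.5,0],0],[1,[-9.5,-33.5,0],0],[1,[-9.5,-33.5,0],0],[1,[-9.5,-33.5,0],0],[1,[-9.5,-33.5,0],0],[1,[-9.5,-33.5,0],0],[1,[-9.5,-33.5,0],0],[1,[-9,-33.5,0],0],[1,[0,0,10],0]])

```text
time: 5.37
tcp_pos: [0.5243, 0.2628, 0.1609]
tcp_rot: [[0.999, -0.036, 0.001], [-0.036, -0.999, 0.001], [0.001, -0.001, -1.0]]
force: [-0.8, 0.0, -1.4]
width: 0.0258
gripper_force: 19.9
```

>>> move_arm(series=[[1,[0,0,30],0],[1,[0,0,30],0],[1,[0,0,30],0],[1,[0,0,25],0],[1,[0,0,16],0],[1,[0,0,10],0],[1,[0,0,6],0],[1,[0,0,0],0],[1,[0,0,0],0]])

```text
time: 6.12
tcp_pos: [0.5258, 0.2576, 0.0135]
tcp_rot: [[0.999, -0.04, -0.0], [-0.04, -0.999, -0.0], [-0.0, 0.0, -1.0]]
force: [-0.0, 0.1, 0.3]
width: 0.0254
gripper_force: 20.0
```

>>> move_arm(series=[[0.7,[0,0,0],0],[0.6,[0,0,0],0],[0.3,[0,0,0],0],[0,[0,0,0],0],[0,[0,0,0],0],[0,[0,0,0],0],[0,[0,0,-20],0],[0,[0,0,-40],0],[0,[0,0,-40],0],[0,[0,0,-40],0]])

```text
time: 6.95
tcp_pos: [0.5253, 0.2577, 0.1553]
tcp_rot: [[0.999, -0.04, -0.001], [-0.04, -0.999, -0.0], [-0.001, 0.0, -1.0]]
force: [-0.0, 0.8, -0.4]
width: 0.0848
gripper_force: 0.0
```

```bash
python3 - <<'E'
from h import *
s=robot.state();print(s['time'],s['tcp_pos'])
c=vision.calibration('wrist');W=vision.snapshot('wrist');T=vision.snapshot('top');S=vision.snapshot('scene');ct,cs=vision.calibration('top'),vision.calibration('scene')
r=blob(W,*RED,None,*RED2);print('cap wrist',cen(r),cv2.boundingRect(r),plane(c,cen(r),.02,1))
for n,I,k,roi in(('s',S,cs,(265,220,350,280)),('t',T,ct,(165,165,220,222))):
  q=blob(I,(0,120,40),(8,255,255),roi,(172,120,40),(180,255,255))
  if q is not None and cv2.contourArea(q)>3: print(n,cen(q),plane(k,cen(q),.02))
tt=blob(T,(0,0,120),(180,40,255),(155,160,225,230));P=np.mean([plane(ct,p,0.025) for p in cv2.boxPoints(cv2.minAreaRect(tt))],0);print('tray',P)
# nipple estimate from w2
c2=np.load('w2.npy',allow_pickle=True).item();W2=cv2.imread('pics/w2.png')
m=cv2.inRange(cv2.cvtColor(W2,cv2.COLOR_BGR2HSV),(15,120,60),(35,255,255));m[:190]=0;m[240:]=0;m[:,:230]=0;m[:,290:]=0
ys,xs=np.where(m);print('brass px',xs.min(),xs.max(),ys.min(),ys.max(),xs.mean())
for z in(.09,.114):print(z,plane(c2,((xs.min()+xs.max()+1)/2,ys.min()),z,1))
# rack from w1
c1=np.load('w1.npy',allow_pickle=True).item();W1=cv2.imread('pics/w1.png')
E
```

```text
6.95 [0.52530077 0.25770505 0.15526215]
cap wrist [257.62626263 200.58585859] (249, 195, 18, 10) [0.50019677 0.26038925 0.02      ]
s [310.32575758 246.26363636] [0.51027411 0.25476226 0.02      ]
tray [0.53220873 0.20678334 0.025     ]
brass px 251 288 196 216 261.0709677419355
0.09 [ 0.59501718 -0.05684257  0.09      ]
0.114 [ 0.60189763 -0.05616755  0.114     ]
```

The cap lies released in the tray at about (0.51, 0.256). Now to the gun.

>>> move_arm(series=[[0,[0,0,-20],0],[0,[0,0,-10],0],[0,[2.4,40,0],0],[0,[2.4,40,0],0],[0,[2.4,40,0],0],[0,[2.4,40,0],0],[0,[2.4,40,0],0],[0,[2.4,40,0],0],[0,[2.4,40,0],0],[0,[2.4,40,0],0]])

```text
time: 7.93
tcp_pos: [0.5315, -0.0646, 0.183]
tcp_rot: [[0.999, -0.04, -0.001], [-0.04, -0.999, 0.0], [-0.001, -0.0, -1.0]]
force: [1.6, 0.7, -1.1]
width: 0.0938
gripper_force: 0.0
```

>>> move_arm(series=[[0,[2.4,40,0],0],[0,[2.4,40,0],0],[0,[2.4,40,0],0],[0,[2.4,40,0],0],[0,[2.4,37,0],0],[0,[0,0,0],0.112],[0,[0,0,0],0.112],[0,[0,0,0],0.112],[0,[0,0,0],0],[0,[0,0,0],0]])

```text
time: 8.77
tcp_pos: [0.536, -0.2599, 0.183]
tcp_rot: [[0.931, -0.364, -0.001], [-0.364, -0.931, 0.0], [-0.001, -0.0, -1.0]]
force: [-0.2, 0.9, -0.4]
width: 0.0939
gripper_force: 0.0
```

```bash
python3 - <<'E'
from h import *
s=robot.state();print(s['time'],s['tcp_pos'],np.round(s['tcp_rot'],3).tolist())
c=vision.calibration('wrist');W=vision.snapshot('wrist');cv2.imwrite('pics/w3.png',W);np.save('w3.npy',c,allow_pickle=True)
E
```

```text
8.7667 [ 0.53602937 -0.25987509  0.18295293] [[0.931, -0.364, -0.001], [-0.364, -0.931, 0.0], [-0.001, -0.0, -1.0]]
```

View pics/w3.png

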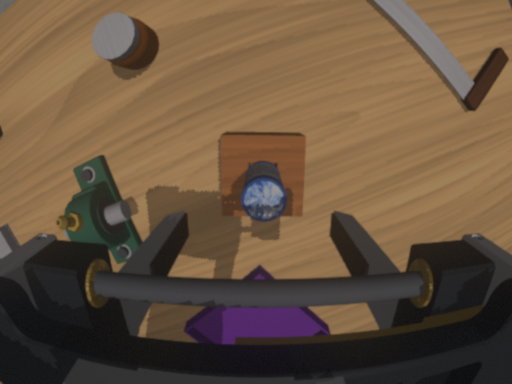

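The gun's top is centred at about (264,199), and the rack is square with the image from (222,133) to (305,133), so the yaw is right.

```bash
python3 - <<'E'
from h import *
s=robot.state();c=np.load('w3.npy',allow_pickle=True).item();W=cv2.imread('pics/w3.png')
h=cv2.cvtColor(W,cv2.COLOR_BGR2HSV);m=cv2.inRange(h,(95,40,40),(130,255,255));k=np.zeros_like(m);k[170:225,235:295]=255;m&=k
cs,_=cv2.findContours(m,0,1);q=max(cs,key=cv2.contourArea);u=cv2.boundingRect(q);print(u,cv2.fitEllipse(q))
R=np.array(s['tcp_rot'])
for px in [cv2.fitEllipse(q)[0],(u[0]+u[2]/2,u[1]+u[3]/2)]:
    X=plane(c,px,.135,1);print(X,'tool delta mm',R.T@(X-s['tcp_pos'])*1000)
for px in((222,134),(305,134)):print(plane(c,px,.05,1))
a,b=plane(c,(222,134),.05,1),plane(c,(305,134),.05,1);d=b-a;print(np.degrees(np.arctan2(d[1],d[0])),np.linalg.norm(d))
print('rack mid',(a+b)/2-.045*R[:,0], 'edge mid delta tool', R.T@((a+b)/2-s['tcp_pos']))
E
```

```text
(241, 176, 45, 45) ((263.396484375, 197.98260498046875), (44.157840728759766, 44.37102127075195), 12.26456356048584)
[ 0.53841894 -0.26415688  0.135     ] tool delta mm [ 3.78550546  3.18413999 48.13051763]
[ 0.53798419 -0.26407777  0.135     ] tool delta mm [ 3.35173136  3.26845641 48.1307826 ]
[ 0.59577459 -0.24084406  0.05      ]
[ 0.56386372 -0.32274971  0.05      ]
-111.2861484827222 0.08790244194277727
rack mid [ 0.53789683 -0.26544094  0.05002854] edge mid delta tool [0.04881969 0.00458034 0.13310181]
```

>>> move_arm(series=[[0,[3.7,3.7,20],0],[0,[0,0,27],0],[0,[0,0,25],0],[0,[0,0,20],0],[0,[0,0,15],0],[0.3,[0,0,0],0],[0.5,[0,0,0],0],[1,[0,0,0],0],[1,[0,0,0],0],[1,[0,0,0],0]], force=12)

```text
time: 9.65
tcp_pos: [0.5387, -0.265, 0.0778]
tcp_rot: [[0.93, -0.367, 0.002], [-0.367, -0.93, -0.001], [0.002, 0.0, -1.0]]
force: [0.1, 0.4, 0.1]
width: 0.0644
gripper_force: 0.0
```

>>> move_arm(series=[[1,[0,0,0],0],[1,[0,0,0],0],[1,[0,0,0],0],[1,[0,0,0],0]])

```text
time: 9.98
tcp_pos: [0.5382, -0.2648, 0.0767]
tcp_rot: [[0.93, -0.367, 0.0], [-0.367, -0.93, -0.0], [0.0, 0.0, -1.0]]
force: [0.4, 0.4, -0.0]
width: 0.0377
gripper_force: 0.0
```

>>> move_arm(series=[[1,[0,0,0],0],[1,[0,0,0],0],[1,[0,0,0],0],[1,[0,0,-6],0],[1,[0,0,-8],0],[1,[0,0,-8],0],[1,[0,0,-7.5],0],[1,[0,0,0],0],[1,[0,0,0],0]])

```text
time: 10.73
tcp_pos: [0.5384, -0.2649, 0.1068]
tcp_rot: [[0.93, -0.367, 0.001], [-0.367, -0.93, -0.001], [0.001, 0.0, -1.0]]
force: [0.8, 0.4, -4.4]
width: 0.036
gripper_force: 12.0
```

```bash
python3 - <<'E'
from h import *
s=robot.state();print(s['time'],s['tcp_pos'],s['force'],s['width'],s['gripper_force'])
W=vision.snapshot('wrist');S=vision.snapshot('scene')
V=np.hstack([cv2.resize(W[60:300,120:400],(490,420)),cv2.resize(S[125:195,180:230],(300,420))]);cv2.imwrite('pics/g3.png',V)
E
```

```text
10.7333 [ 0.53839478 -0.26485935  0.10675004] [ 0.7963911   0.44537163 -4.41497968] 0.035974443601802415 11.999704241752625
```

View pics/g3.png

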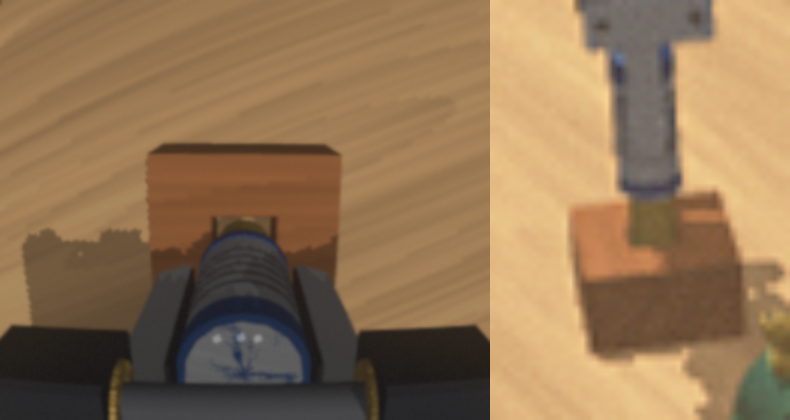

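The gun hangs in the grip with its nozzle end still just inside the hole (left panel, hole edge at about (245,220)). Now I drag +x so the hole's edge tilts it in the grasp.

>>> move_arm(series=[[1,[3,0,0],0],[1,[3,0,0],0],[1,[3,0,0],0],[1,[3,0,0],0],[1,[0,0,0],0]])

```text
time: 11.25
tcp_pos: [0.5497, -0.2693, 0.1059]
tcp_rot: [[0.93, -0.367, -0.0], [-0.367, -0.93, 0.0], [-0.0, -0.0, -1.0]]
force: [-2.7, 0.6, -2.4]
width: 0.0356
gripper_force: 12.0
```

```bash
cat >> h.py <<'E'
def tilt():
    "blue-band/end view of gun in wrist: print"
    s=robot.state();c=vision.calibration('wrist');W=vision.snapshot('wrist')
    h=cv2.cvtColor(W,cv2.COLOR_BGR2HSV);m=cv2.inRange(h,(100,90,50),(130,255,255));k=np.zeros_like(m);k[150:300,200:320]=255;m&=k
    R=np.array(s['tcp_rot']);col=np.where(m.any(1))[0];ys,xs=np.where(m)
    print('t',round(s['time'],2),np.round(s['tcp_pos'],4),'F',np.round(s['force'],1),'w',round(s['width'],4),round(s['gripper_force'],1),'blue rows',col.min(),col.max(),'x',xs.min(),xs.max())
    return W,c,s
E
python3 -c "
from h import *
W,c,s=tilt();cv2.imwrite('pics/t1.png',W)"
```

```text
t 11.25 [ 0.5497 -0.2693  0.1059] F [-2.7  0.6 -2.4] w 0.0356 12.0 blue rows 208 278 x 221 297
```

>>> move_arm(series=[[1,[3,0,0],0],[1,[3,0,0],0],[1,[3,0,0],0],[1,[3,0,0],0],[1,[3,0,0],0],[1,[2,0,0],0],[1,[0,0,0],0],[1,[0,0,0],0]])

```text
time: 11.97
tcp_pos: [0.5653, -0.2755, 0.1061]
tcp_rot: [[0.93, -0.367, 0.0], [-0.367, -0.93, -0.0], [0.0, 0.0, -1.0]]
force: [-0.4, 0.1, -3.6]
width: 0.0357
gripper_force: 12.0
```

```bash
python3 -c "
from h import *
W,c,s=tilt();S=vision.snapshot('scene');cv2.imwrite('pics/t2s.png',S)
V=np.hstack([cv2.resize(W[60:300,120:400],(490,420)),cv2.resize(S[125:195,180:230],(300,420))]);cv2.imwrite('pics/g4.png',V)"
```

```text
t 11.97 [ 0.5653 -0.2755  0.1061] F [-0.4  0.1 -3.6] w 0.0357 12.0 blue rows 232 279 x 221 296
```

View pics/g4.png

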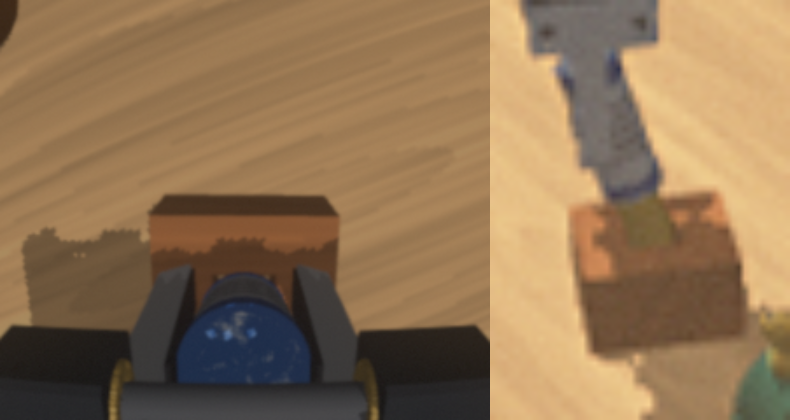

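The gun now leans strongly in the grasp, closed end towards tool +x (scene panel). I tighten the grip, lift, and measure the tilt.

>>> move_arm(series=[[1,[0,0,0],0],[1,[0,0,0],0],[1,[0,0,0],0],[1,[0,0,-10],0],[1,[0,0,-20],0],[1,[0,0,-20],0],[1,[0,0,-20],0],[1,[0,0,-20],0],[1,[0,0,0],0],[1,[0,0,0],0]], force=60)

```text
time: 12.9
tcp_pos: [0.5655, -0.2756, 0.1971]
tcp_rot: [[0.93, -0.367, 0.002], [-0.367, -0.93, -0.001], [0.002, 0.0, -1.0]]
force: [0.5, 0.7, -4.2]
width: 0.0352
gripper_force: 60.0
```

```bash
cat > m.py <<'E'
from h import *
W,c,s=tilt();S=vision.snapshot('scene');cs=vision.calibration('scene');cv2.imwrite('pics/w5.png',W);cv2.imwrite('pics/s5.png',S)
R=np.array(s['tcp_rot']);G=np.array(s['tcp_pos'])-.019*R[:,2]
for th in range(8,33,4):
    t=np.radians(th);ax=R@[np.sin(t),0,-np.cos(t)];px=R@[np.cos(t),0,np.sin(t)]
    f=lambda a,b:np.round(proj(c,G+a*ax+b*px,1),0)
    print(th,'shoulder+x',f(-.045,.018),'endface+x',f(.04,.018),'nozzletip+x',f(-.081,.013),'| scene tip',np.round(proj(cs,G-.081*ax),0),'shoulder',np.round(proj(cs,G-.045*ax),0))
gx=proj(cs,G).astype(int);print(gx)
# nozzle in scene: brass
m=cv2.inRange(cv2.cvtColor(S,cv2.COLOR_BGR2HSV),(15,90,50),(32,255,190))
x0,y0=gx[0]-25,gx[1]-5
V=np.hstack([cv2.resize(W[150:300,180:340],(427,400)),cv2.resize(S[y0:y0+60,x0:x0+55],(367,400))]);cv2.imwrite('pics/g5.png',V);print('scene crop',x0,y0)
E
python3 m.py
```

```text
t 12.9 [ 0.5655 -0.2756  0.1971] F [ 0.5  0.7 -4.2] w 0.0352 60.0 blue rows 232 279 x 222 296
8 shoulder+x [260. 196.] endface+x [260. 223.] nozzletip+x [259. 195.] | scene tip [199. 142.] shoulder [197. 132.]
12 shoulder+x [260. 200.] endface+x [260. 216.] nozzletip+x [259. 202.] | scene tip [201. 141.] shoulder [198. 132.]
16 shoulder+x [260. 204.] endface+x [260. 210.] nozzletip+x [259. 208.] | scene tip [203. 141.] shoulder [199. 132.]
20 shoulder+x [260. 208.] endface+x [260. 203.] nozzletip+x [259. 215.] | scene tip [204. 140.] shoulder [200. 131.]
24 shoulder+x [260. 212.] endface+x [260. 198.] nozzletip+x [260. 221.] | scene tip [206. 139.] shoulder [201. 131.]
28 shoulder+x [260. 217.] endface+x [260. 192.] nozzletip+x [260. 228.] | scene tip [207. 139.] shoulder [201. 130.]
32 shoulder+x [260. 221.] endface+x [260. 187.] nozzletip+x [260. 235.] | scene tip [209. 138.] shoulder [202. 130.]
[194 119]
scene crop 169 114
```

View pics/g5.png

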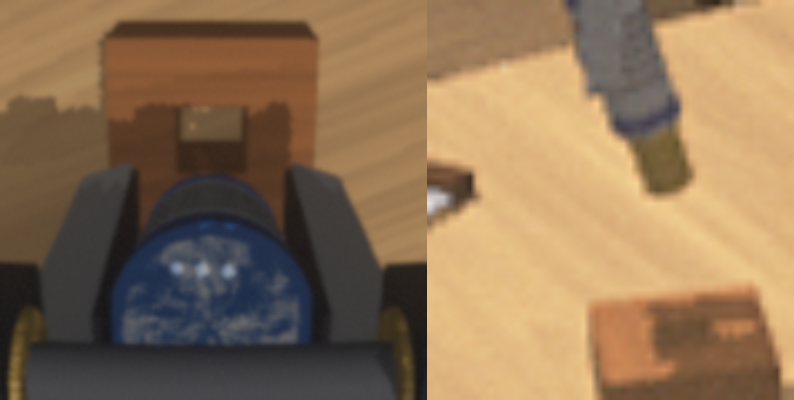

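The gun has slipped about 10 mm towards tool -x and down in the pads, and its tilt is short of 20°. It slid down while pivoting and jammed in the hole. I measure this numerically before correcting it.

```bash
cat > fit.py <<'E'
from h import *
from scipy.optimize import least_squares
def fitgun(W,c,s,S,cs,verbose=1):
    R=np.array(s['tcp_rot']);G=np.array(s['tcp_pos'])-.019*R[:,2]
    gx=proj(cs,G-.07*R@np.array([0,0,-1]))
    h=cv2.cvtColor(S,cv2.COLOR_BGR2HSV);x0,y0=int(gx[0])-22,int(gx[1])-22
    k=np.zeros(h.shape[:2],np.uint8);k[y0:y0+50,x0:x0+50]=255
    def big(m):
        cs_,_=cv2.findContours(m&k,0,1);return max(cs_,key=cv2.contourArea)
    br=big(cv2.inRange(h,(15,110,40),(32,255,165)));bl=big(cv2.inRange(h,(100,90,30),(130,255,255)))
    bc,lc=cen(br),cen(bl)
    # wrist: endface +x edge = first strong-blue row near column 259 ; body top = blue arc/dark body
    hw=cv2.cvtColor(W,cv2.COLOR_BGR2HSV);b=cv2.inRange(hw,(100,90,30),(130,255,255))
    rows=np.where(b[150:300,250:269].mean(1)>120)[0]+150
    if verbose: print('scene brass',bc,cv2.boundingRect(br),cv2.contourArea(br),'blue',lc,cv2.boundingRect(bl),'wrist blue rows',rows[:25])
    return bc,lc,rows,R,G
def solve(obs,R,G,c,cs,x0=(14,-.01,-.005)):
    # obs: list of (cam, a, b, measured(col or None,row)); unknown tilt deg, x slip, axial slip
    def res(p):
        t=np.radians(p[0]);ax=R@[np.sin(t),0,-np.cos(t)];px=R@[np.cos(t),0,np.sin(t)];C=G+R[:,0]*p[1]+ax*p[2];o=[]
        for cam,a,bb,(u,v) in obs:
            q=proj(c if cam=='w' else cs,C+a*ax+bb*px,cam=='w')
            if u is not None:o.append(q[0]-u)
            if v is not None:o.append(q[1]-v)
        return o
    r=least_squares(res,x0,x_scale=(5,.005,.005));return r.x,r.fun
E
python3 - <<'E'
from fit import *
W,S=cv2.imread('pics/w5.png'),cv2.imread('pics/s5.png');c,cs=vision.calibration('wrist'),vision.calibration('scene');s=robot.state()
bc,lc,rows,R,G=fitgun(W,c,s,S,cs)
for y in range(208,240,1):print(y,W[y,259].tolist(),end=' ')
print()
for y in range(128,148):print(y,[tuple(int(v) for v in S[y,x]) for x in range(199,210,2)])
E
```

```text
Traceback (most recent call last):
  File "fit.py", line 10, in fitgun
    br=big(cv2.inRange(h,(15,110,40),(32,255,165)));bl=big(cv2.inRange(h,(100,90,30),(130,255,255)))
                                                       ~~~^^^^^^^^^^^^^^^^^^^^^^^^^^^^^^^^^^^^^^^^^^
  File "fit.py", line 9, in big
    cs_,_=cv2.findContours(m&k,0,1);return max(cs_,key=cv2.contourArea)
                                           ~~~^^^^^^^^^^^^^^^^^^^^^^^^^
ValueError: max() iterable argument is empty
```

```bash
python3 - <<'E'
from fit import *
W,S=cv2.imread('pics/w5.png'),cv2.imread('pics/s5.png')
print([ (y,W[y,259].tolist()) for y in range(212,240,2)])
H=cv2.cvtColor(S,cv2.COLOR_BGR2HSV)
for y in range(122,146,1):print(y,' '.join('%3d/%3d/%3d'%tuple(H[y,x]) for x in range(193,212,2)))
E
```

```text
[(212, [30, 42, 60]), (214, [34, 43, 61]), (216, [57, 45, 46]), (218, [55, 53, 55]), (220, [45, 45, 48]), (222, [48, 48, 50]), (224, [48, 48, 51]), (226, [48, 47, 50]), (228, [52, 51, 53]), (230, [45, 36, 34]), (232, [58, 38, 32]), (234, [80, 50, 35]), (236, [74, 47, 34]), (238, [86, 68, 61])]
122   4/ 18/114  12/ 22/116  16/ 24/119   9/ 34/105   6/ 23/113   0/  9/ 89  17/112/224  16/111/219  17/113/221  18/110/228
123   0/ 12/107  14/ 29/116  12/ 22/115  14/ 30/109   9/ 33/101   0/  3/101  16/115/220  17/116/220  16/112/221  17/107/226
124  17/ 21/107  19/ 26/108  12/ 28/118  16/ 35/ 95  20/ 29/105  13/ 23/ 99  15/113/221  17/113/224  16/111/220  17/112/223
125  12/ 32/121  16/ 29/115  14/ 25/113  14/ 28/102   8/ 28/111  15/ 36/ 99  15/100/183  16/111/223  18/109/220  16/111/219
126  13/ 36/126   6/ 23/111   5/ 27/114  11/ 38/108  18/ 32/103   3/ 20/112  15/ 69/151  17/110/224  17/108/222  16/109/220
127   9/ 30/109  13/ 23/ 99   9/ 38/108   7/ 34/ 97  11/ 25/114   8/ 18/115  15/ 55/131  17/109/225  17/112/217  16/109/222
128  15/ 91/166  14/ 70/134  12/ 41/107  13/ 31/117   9/ 22/1
[... 1470 characters left out ...]
/102/239  17/117/139  19/128/118  20/124/119  19/139/110  16/114/223  17/111/225
141  17/108/226  18/111/227  19/107/231  20/102/240  17/120/181  20/135/104  19/131/113  19/137/117  17/109/232  18/110/224
142  17/109/225  17/105/225  17/108/230  18/103/235  16/120/202  19/139/ 97  19/139/117  15/119/201  18/105/238  18/111/228
143  17/111/223  17/113/224  17/111/225  18/106/232  17/114/226  16/121/181  15/116/203  17/112/235  19/108/234  18/105/233
144  17/110/220  17/111/222  18/110/222  17/108/229  19/104/237  18/107/238  18/105/238  17/108/230  18/109/230  18/105/234
145  17/113/217  17/110/221  18/107/225  17/111/226  18/105/230  18/105/237  19/106/236  18/110/229  18/109/227  19/107/232
```

```bash
cat > sil.py <<'E'
from h import *
from scipy.optimize import least_squares
def edges(S,rows,x0,x1):
    V=S.max(2).astype(float);o=[]
    for y in rows:
        v=V[y,x0:x1];i=np.where(v<165)[0];
        if len(i)<3: continue
        # run containing the centre of dark pixels
        a,b=i.min(),i.max()
        L=x0+a-( (165-v[a])/(v[a-1]-v[a]) if a>0 else 0);Rr=x0+b+((165-v[b])/(v[b+1]-v[b]) if b+1<len(v) else 0)
        o.append((y,L,Rr))
    return np.array(o)
E
python3 - <<'E'
from sil import *
S=cv2.imread('pics/s5.png');c,cs=vision.calibration('wrist'),vision.calibration('scene');s=robot.state()
R=np.array(s['tcp_rot']);G=np.array(s['tcp_pos'])-.019*R[:,2]
n=edges(S,range(136,142),190,216);b=edges(S,range(120,132),180,216)
print(np.round(n,1).tolist());print(np.round(b,1).tolist())
ln=np.polyfit(n[:,0],n[:,1:].mean(1),1);lr=np.polyfit(b[:,0],b[:,2],1);print('nozzle slope',ln,'barrel right slope',lr)
for th in(8,12,16,20,24):
    t=np.radians(th);ax=R@[np.sin(t),0,-np.cos(t)]
    C=G-.01*R[:,0]
    p,q,r=[proj(cs,C+a*ax) for a in(-.081,-.05,-.01)];print(th,'slope',(p-q)[0]/(p-q)[1],(q-r)[0]/(q-r)[1],'axis col at row139',p[0]+(139-p[1])*(p-q)[0]/(p-q)[1],'tip row',p[1])
print('dcol per mm tool x',proj(cs,G+.001*R[:,0])-proj(cs,G))
E
```

```text
[[136.0, 199.3, 207.2], [137.0, 199.8, 207.4], [138.0, 200.0, 207.7], [139.0, 200.3, 208.2], [140.0, 200.7, 208.3], [141.0, 201.2, 207.6]]
[[120.0, 180.0, 203.3], [121.0, 180.0, 203.4], [122.0, 180.0, 203.8], [123.0, 191.4, 204.3], [124.0, 191.9, 204.5], [125.0, 192.3, 204.8], [126.0, 192.4, 205.2], [127.0, 192.3, 205.5], [128.0, 194.5, 206.3], [129.0, 195.1, 206.6], [130.0, 195.2, 206.6], [131.0, 195.7, 206.4]]
nozzle slope [  0.26530507 167.21884412] barrel right slope [  0.33469445 163.05711511]
8 slope 0.23824340212472686 0.23824340212473946 axis col at row139 201.97461925679283 tip row 142.012229606425
12 slope 0.31884783069865263 0.318847830698655 axis col at row139 203.49742154410544 tip row 141.57211228356695
16 slope 0.40319558013185247 0.4031955801318504 axis col at row139 205.09094373685633 tip row 141.03084421463717
20 slope 0.4924428079529171 0.4924428079529201 axis col at row139 206.77702829904123 tip row 140.3908631212818
24 slope 0.5879868156037671 0.5879868156037606 axis col at row139 208.58207345554024 tip row 139.65499767153915
dcol per mm tool x [-0.30647428  0.03001967]
```

The tilt is about 12.5°, the slip about -12 mm in tool x and about 0 axially. The plan is to snap the nozzle on the nipple first. The nipple then acts as a pivot, so I can open, re-grip the latched gun centred on its axis, and press in line. First I go back to the bearing yaw and refine the nipple's position.

>>> move_arm(series=[[1,[0,0,-18],-0.112],[1,[0,0,-18],-0.112],[1,[0,0,-18],-0.112],[1,[-12.4,-37.6,0],0],[1,[-12.4,-37.6,0],0],[1,[-12.4,-37.6,0],0],[1,[-12.4,-37.6,0],0],[1,[-12.4,-37.6,0],0],[1,[-12.4,-37.6,0],0],[1,[0,0,0],0]])

```text
time: 13.83
tcp_pos: [0.4981, -0.042, 0.2493]
tcp_rot: [[0.999, -0.036, -0.002], [-0.036, -0.999, 0.002], [-0.002, -0.002, -1.0]]
force: [0.7, -1.0, -3.4]
width: 0.035
gripper_force: 60.0
```

>>> move_arm(series=[[1,[0,0,0],0],[1,[0,0,0],0]])

```text
time: 14.0
tcp_pos: [0.4998, -0.0472, 0.2494]
tcp_rot: [[0.999, -0.04, -0.001], [-0.04, -0.999, 0.0], [-0.001, 0.0, -1.0]]
force: [0.5, -0.6, -3.3]
width: 0.0352
gripper_force: 60.0
```

```bash
python3 - <<'E'
from sil import *
s=robot.state();c=vision.calibration('wrist');W=vision.snapshot('wrist');S=vision.snapshot('scene');cs=vision.calibration('scene');T=vision.snapshot('top');ct=vision.calibration('top')
cv2.imwrite('pics/w6.png',W);cv2.imwrite('pics/s6.png',S);np.save('w6.npy',c,allow_pickle=True)
print(s['time'],s['tcp_pos'],np.round(s['tcp_rot'],3).tolist(),s['force'],s['width'])
h=cv2.cvtColor(W,cv2.COLOR_BGR2HSV);m=cv2.inRange(h,(16,125,50),(34,255,255))
t0=np.array([.561+.0705*np.sin(.349),-.0475,.048+.0705*np.cos(.349)]);p=proj(c,t0,1);print('expected tip',t0,p)
x0,y0=int(p[0])-35,int(p[1])-30;k=np.zeros_like(m);k[y0:y0+70,x0:x0+70]=255;m&=k
n,l,st,ce=cv2.connectedComponentsWithStats(m)
print([(st[i].tolist(),ce[i].round(1).tolist()) for i in range(1,n) if st[i][4]>8])
# finer print of brass value map
for y in range(y0+5,y0+60,3):print(y,' '.join('%3d/%3d/%3d'%tuple(h[y,x]) for x in range(int(p[0])-18,int(p[0])+20,4)))
E
```

```text
14.0 [ 0.49984238 -0.04716655  0.24940231] [[0.999, -0.04, -0.001], [-0.04, -0.999, 0.0], [-0.001, 0.0, -1.0]] [ 0.45868505 -0.56289771 -3.31412659] 0.03522348339922431
expected tip [ 0.58510806 -0.0475      0.11424992] [256.18815754  99.34399234]
[([248, 95, 17, 23, 279], [256.5, 106.6])]
74  19/101/ 86  66/ 72/ 92  67/ 71/ 93  20/  5/141  18/ 16/ 79  20/ 10/ 77   6/ 10/128  67/ 71/ 93  68/ 74/ 93  39/ 61/ 88
77  17/103/ 94  67/ 71/ 90  65/ 68/ 90  15/  9/114  20/ 10/ 77  23/ 13/ 77   0/ 10/106  67/ 60/ 98  66/ 70/ 91  40/ 60/ 89
80  17/108/ 99  66/ 67/ 91  66/ 70/ 91  24/ 13/101  20/ 10/ 78  20/ 10/ 77   6/  9/142  66/ 68/ 94  67/ 71/ 93  41/ 60/ 89
83  18/104/101  66/ 68/ 90  67/ 70/ 91  60/ 31/ 90  10/ 12/128   5/ 12/128  38/  8/124  67/ 69/ 92  68/ 72/ 92  42/ 59/ 86
86  17/107/110  65/ 69/ 89  65/ 67/ 88  66/ 72/ 88  63/ 50/ 91  60/ 32/ 95  66/ 69/ 89  67/ 67/ 87  68/ 70/ 88  40/ 60/ 89
89  17/107/107  63/ 61/ 80  64/ 68/ 83  65/ 68/ 86  66/ 70/ 87  65/ 66/ 85  66/ 72/ 85  65/ 68/ 86  68/ 68/ 86  34/ 65/ 83
92  17/108/104  51/ 56/ 64  51/ 56/ 64  51/ 56/ 64  54/ 56/ 64  51/ 57/
[... 837 characters left out ...]
/146/112  21/156/155  20/157/153  20/155/133  57/ 60/ 85  67/ 75/ 88  68/ 73/ 87
116  63/ 59/ 78  69/ 78/ 92  69/ 78/ 92  59/ 59/ 86  20/132/ 91  20/146/108  40/ 78/ 82  69/ 74/ 90  69/ 76/ 90  68/ 77/ 89
119  63/ 59/ 78  69/ 76/ 91  69/ 79/ 90  70/ 77/ 89  65/ 72/ 89  54/ 59/ 87  69/ 78/ 92  69/ 78/ 91  69/ 76/ 91  68/ 74/ 89
122  64/ 57/ 76  67/ 72/ 89  68/ 72/ 89  70/ 76/ 90  69/ 76/ 90  69/ 78/ 91  70/ 78/ 91  69/ 76/ 91  70/ 78/ 92  69/ 77/ 93
125  62/ 52/ 74  68/ 71/ 86  68/ 73/ 87  68/ 73/ 87  68/ 72/ 88  69/ 75/ 88  69/ 75/ 88  68/ 75/ 88  69/ 76/ 90  68/ 74/ 89
128  58/ 55/ 70  68/ 70/ 84  66/ 72/ 85  68/ 75/ 85  69/ 74/ 83  68/ 73/ 84  67/ 75/ 85  68/ 71/ 86  68/ 72/ 85  66/ 71/ 86
```

```bash
python3 - <<'E'
from sil import *
c=np.load('w6.npy',allow_pickle=True).item()
yaw=-.04
ax=np.array([np.sin(.349)*np.cos(yaw),np.sin(.349)*np.sin(yaw),np.cos(.349)]);px=np.array([np.cos(.349)*np.cos(yaw),np.cos(.349)*np.sin(yaw),-np.sin(.349)])
t=np.array([.5851,-.0475,.1142]);
for nm,a,b in(('top+x',0,.005),('top',0,0),('head+x',-.006,.008),('headlow+x',-.014,.008),('foot+x',-.034,.011),('footTop-x',-.024,-.0115),('foot-x',-.034,-.0115)):
    print(nm,proj(c,t+a*ax+b*px,1).round(1))
print('per mm x,y',proj(c,t+[.001,0,0],1)-proj(c,t,1),proj(c,t+[0,.001,0],1)-proj(c,t,1))
W=cv2.imread('pics/w6.png');m=cv2.inRange(cv2.cvtColor(W,cv2.COLOR_BGR2HSV),(16,100,50),(34,255,255))
for y in range(93,119,2):
    x=np.where(m[y,240:275])[0]+240;print(y,x.min() if len(x) else None,x.max() if len(x) else None,W[y,256].tolist())
# cap end estimate from g1 pose (nominal wrist calib then)
E
```

```text
top+x [256.2  95. ]
top [256.2  99.4]
head+x [256.3  94.7]
headlow+x [256.3  97.5]
foot+x [256.5 101.7]
footTop-x [256.4 116.9]
foot-x [256.4 119.7]
per mm x,y [-0.03906862 -0.93913115] [-0.95341134  0.03991906]
93 None None [51, 66, 56]
95 254 259 [55, 103, 123]
97 252 262 [64, 96, 114]
99 250 263 [65, 70, 74]
101 250 263 [59, 94, 113]
103 249 265 [57, 116, 145]
105 248 265 [48, 96, 119]
107 248 265 [46, 91, 112]
109 248 265 [38, 71, 87]
111 248 265 [44, 81, 100]
113 249 264 [60, 124, 154]
115 251 262 [58, 117, 145]
117 255 259 [42, 74, 88]
```

The nipple tip is confirmed at about (0.5853, -0.0479, 0.1142). Now I measure the nozzle mouth relative to the TCP in this pose from the scene view.

```bash
python3 - <<'E'
from sil import *
S=cv2.imread('pics/s6.png');cs=vision.calibration('scene');s=robot.state()
R=np.array(s['tcp_rot']);G=np.array(s['tcp_pos'])-.019*R[:,2]
t=np.radians(12.5);ax=R@[np.sin(t),0,-np.cos(t)];C=G-.012*R[:,0]
P={a:proj(cs,C+a*ax) for a in(-.081,-.045,0)};print({a:p.round(1).tolist() for a,p in P.items()},'per mm x',proj(cs,G+.001*R[:,0])-proj(cs,G),'per mm z',proj(cs,G+[0,0,.001])-proj(cs,G))
p=P[-.081].astype(int);H=cv2.cvtColor(S,cv2.COLOR_BGR2HSV)
for y in range(p[1]-14,p[1]+7):print(y,' '.join('%3d/%3d/%3d'%tuple(H[y,x]) for x in range(p[0]-10,p[0]+10,1)) if y%2==0 else '')
E
```

```text
{-0.081: [258.2, 145.0], -0.045: [256.0, 134.9], 0: [253.0, 121.9]} per mm x [-0.2953869   0.07610811] per mm z [-0.00470578 -0.32191072]
131 
132  17/111/232  15/ 78/143 173/ 24/ 97   4/ 34/105  13/ 38/107   6/ 33/109  13/ 31/115  21/ 32/113   3/ 22/117   8/ 25/114   9/ 37/116  13/ 35/116 123/ 23/ 99 176/ 20/103  15/114/230  18/108/236  18/104/234  18/108/230  18/107/231  17/106/228
133 
134  16/113/231  15/ 91/159   4/ 21/ 95 170/ 16/ 98   8/ 35/110  17/ 35/118  16/ 33/117  17/ 38/120   4/ 19/109  11/ 27/104 144/ 27/ 95 132/ 30/ 85 129/ 58/ 75 135/  6/ 87  15/112/228  18/108/233  17/110/227  17/107/228  18/108/229  18/106/232
135 
136  17/115/219  16/114/213  14/ 84/139 153/ 36/ 70 133/ 43/ 72 145/ 40/ 76 133/ 38/ 81 141/ 43/ 77 145/ 35/ 81 147/ 31/ 73 135/ 44/ 81 150/ 11/ 92  12/ 27/ 96  15/109/210  17/111/229  17/109/225  17/113/223  17/112/226  18/112/225  18/107/229
137 
138  17/113/222  17/113/223  17/112/229  16/110/204  16/ 96/152  13/ 69/107  13/ 55/ 98  16/ 59/100  14/ 60/110  20/ 87/117  18/107/117  17/129/115  18/133/107  16/118/196  16/109/229  17/109/226  17/112/223  1
[... 831 characters left out ...]
13/215  16/115/219  17/112/227  16/119/195  18/116/127  18/125/ 98  19/129/103  17/117/105  18/130/100  18/126/132  16/116/181  15/113/215  17/110/227  17/109/224  16/108/222  15/109/217  16/113/213
147 
148  16/109/223  17/110/221  17/112/219  17/112/224  17/109/222  17/108/222  17/110/221  16/110/225  16/114/220  16/116/208  16/119/213  16/109/231  17/110/228  16/109/225  16/108/220  17/107/224  17/109/223  16/111/226  17/110/228  17/113/226
149 
150  17/109/224  17/111/225  17/110/223  17/112/221  16/108/220  17/108/221  17/111/221  17/111/222  17/110/222  16/109/218  16/111/216  18/111/220  18/108/222  17/110/225  17/112/223  17/107/224  17/113/222  18/114/224  18/118/233   6/ 81/227
151
```

>>> move_arm(series=[[1,[30,-1,0],0],[1,[30,-1,0],0],[1,[30,-0.7,0],0],[1,[27,0,0],0],[1,[0,0,20],0],[1,[0,0,20],0],[1,[0,0,15],0],[1,[0,0,10],0],[1,[0,0,4.5],0],[1,[0,0,0],0]])

```text
time: 14.98
tcp_pos: [0.6167, -0.0495, 0.1798]
tcp_rot: [[0.999, -0.041, -0.001], [-0.041, -0.999, 0.0], [-0.001, -0.0, -1.0]]
force: [0.1, 0.4, -3.0]
width: 0.0353
gripper_force: 60.0
```

```bash
python3 - <<'E'
from sil import *
s=robot.state();print(s['time'],s['tcp_pos'],s['force'])
S=vision.snapshot('scene');cs=vision.calibration('scene');cv2.imwrite('pics/s7.png',S)
R=np.array(s['tcp_rot']);G=np.array(s['tcp_pos'])-.019*R[:,2]
t=np.radians(12.5);ax=R@[np.sin(t),0,-np.cos(t)];C=G-.012*R[:,0]
tip=np.array([.5853,-.0479,.1142]);print('mouth',C-.081*ax,proj(cs,C-.081*ax),'tip px',proj(cs,tip))
p=proj(cs,tip).astype(int);H=cv2.cvtColor(S,cv2.COLOR_BGR2HSV)
for y in range(p[1]-16,p[1]+9,1):print(y,' '.join('%3d/%3d/%3d'%tuple(H[y,x]) for x in range(p[0]-11,p[0]+9,1)))
E
```

```text
14.9833 [ 0.61673459 -0.04953097  0.17978916] [ 0.06845447  0.40533053 -3.03814349]
mouth [ 0.5871438  -0.04830966  0.11975073] [225.80834789 175.99825733] tip px [226.48711165 177.48319277]
161  15/ 78/102  15/ 29/104   9/ 23/110  15/ 22/117   7/ 28/120   9/ 29/122  15/ 35/116  10/ 32/119   9/ 38/107  11/ 40/103   0/ 20/113  11/ 19/109   3/ 37/123  16/111/230  17/109/236  18/109/229  18/107/229  17/108/226  18/110/224  17/107/227
162   9/ 78/118  20/ 15/102  11/ 36/113  11/ 33/122   6/ 32/111   7/ 30/110  13/ 34/104   8/ 34/111  10/ 41/111   8/ 32/119   9/ 28/117   4/ 15/116 120/ 30/ 94  16/106/210  18/108/236  18/107/232  17/109/230  18/108/227  18/108/225  17/110/224
163  11/104/155  11/ 38/114  12/ 31/107   8/ 35/109   9/ 30/109  19/ 39/110  15/ 32/111   9/ 31/116  12/ 33/117  18/ 33/115   8/ 26/117  18/ 28/117 132/ 28/ 91  12/ 76/147  16/109/233  18/105/236  17/103/232  17/108/230  18/104/230  17/106/229
164  12/133/172  12/ 61/122  17/ 22/104  13/ 41/112  13/ 32/111   9/ 30/112  11/ 34/119  12/ 28/118   5/ 24/117   8/ 32/120  12/ 37/124  11/ 25/111 125/ 33/ 84 177/ 26/100  16/1
[... 4490 characters left out ...]
/114/225  16/115/222  16/121/220  15/114/217  17/112/232  17/109/232  17/112/232  16/111/240  15/106/209  20/103/153  20/124/123  20/142/108  18/124/111  17/125/120  19/151/147  18/147/144  33/ 57/117  63/ 60/127
184  19/103/239  19/102/240  20/104/241  19/104/241  19/107/239  19/105/240  18/105/235  18/110/235  17/108/240  16/112/208  21/ 71/118  31/ 81/ 97  21/127/141  19/138/139  19/141/125  19/129/142  19/135/145  18/144/133  23/105/107  62/ 53/131
185  18/104/234  18/103/237  18/106/236  19/103/236  19/109/235  19/100/236  19/107/237  18/107/243  16/113/218  23/ 84/127  48/ 41/ 80  26/ 87/100  19/138/137  19/137/141  20/141/134  20/132/135  19/133/128  19/150/124  22/ 97/103  50/ 56/110
```

The nozzle end (row ~178, columns 222–230) sits right over the nipple top (226.5,177.5). I push along the nipple axis in small steps.

>>> move_arm(series=[[1,[-1,0,2.8],0],[1,[-1,0,2.8],0],[1,[-1,0,2.8],0],[1,[-1,0,2.8],0],[1,[0,0,0],0]])

```text
time: 15.45
tcp_pos: [0.6126, -0.0488, 0.1689]
tcp_rot: [[0.999, -0.04, -0.001], [-0.04, -0.999, 0.0], [-0.001, -0.0, -1.0]]
force: [0.7, -1.4, -4.1]
width: 0.0352
gripper_force: 60.0
```

>>> move_arm(series=[[1,[-1,0,2.8],0],[1,[-1,0,2.8],0],[1,[0,0,0],0]])

```text
time: 15.7
tcp_pos: [0.6109, -0.0487, 0.1636]
tcp_rot: [[0.999, -0.04, 0.0], [-0.04, -0.999, 0.0], [0.0, -0.0, -1.0]]
force: [1.1, -0.7, -4.3]
width: 0.035
gripper_force: 60.0
```

>>> move_arm(series=[[1,[-1,0,2.8],0],[1,[0,0,0],0]])

```text
time: 15.87
tcp_pos: [0.6097, -0.0487, 0.1603]
tcp_rot: [[0.999, -0.04, -0.001], [-0.04, -0.999, 0.0], [-0.001, -0.0, -1.0]]
force: [1.4, -0.5, -6.8]
width: 0.0354
gripper_force: 60.0
```

>>> move_arm(series=[[1,[-1,0,2.8],0],[1,[0,0,0],0]])

```text
time: 16.03
tcp_pos: [0.6086, -0.0487, 0.1576]
tcp_rot: [[0.999, -0.04, -0.001], [-0.04, -0.999, 0.0], [-0.001, -0.0, -1.0]]
force: [1.0, 0.1, -4.5]
width: 0.0353
gripper_force: 60.0
```

>>> move_arm(series=[[1,[-1,0,2.8],0],[1,[0,0,0],0]])

```text
time: 16.2
tcp_pos: [0.6085, -0.0487, 0.1564]
tcp_rot: [[0.999, -0.04, 0.002], [-0.04, -0.999, -0.0], [0.002, 0.0, -1.0]]
force: [1.7, 0.3, 7.7]
width: 0.0352
gripper_force: 60.0
```

The spring preload (~11 N) is felt and the geometry gives a seat-to-grip distance of ~62 mm, so the nozzle is home. Now I swing the gun about the nipple towards 20°, then release and re-grip centred.

>>> move_arm(series=[[1,[0,0,0],0],[1,[0,0,0],0],[1,[2,0,0],0],[1,[2,0,0.2],0],[1,[2,0,0.4],0],[1,[2,0,0.4],0],[1,[2,0,0.4],0],[1,[0,0,0],0]], force=15)

```text
time: 16.87
tcp_pos: [0.6182, -0.0491, 0.1539]
tcp_rot: [[0.999, -0.04, 0.0], [-0.04, -0.999, 0.0], [0.0, -0.0, -1.0]]
force: [0.6, -0.7, 3.9]
width: 0.0354
gripper_force: 15.0
```

```bash
cat > gs.py <<'E'
from sil import *
def look(save):
    s=robot.state();S=vision.snapshot('scene');cs=vision.calibration('scene');cv2.imwrite(save,S)
    print('t',s['time'],'tcp',np.round(s['tcp_pos'],4),'F',np.round(s['force'],1),'M',np.round(s['wrist_torque'],2),'w',round(s['width'],4))
    tip=np.array([.5853,-.0479,.1142]);yaw=-.04
    e=edges(S,range(140,178),200,245)
    print(np.round(e[::2],1).tolist())
    for th in(8,14,20,26):
        t=np.radians(th);ax=np.array([np.sin(t)*np.cos(yaw),np.sin(t)*np.sin(yaw),np.cos(t)])
        a,b=proj(cs,tip),proj(cs,tip+.06*ax);k=(b-a)[0]/(b-a)[1];print(th,'axis col at rows 150,155,160,165,170',[round(a[0]+(r-a[1])*k,1) for r in(150,155,160,165,170)],'end',np.round(proj(cs,tip+.103*ax),1))
    return S
E
python3 -c "
from gs import *
look('pics/s8.png')"
```

```text
t 16.8667 tcp [ 0.6182 -0.0491  0.1539] F [ 0.6 -0.7  3.9] M [0.06 0.1  0.  ] w 0.0354
[[140.0, 206.0, 238.5], [142.0, 206.5, 238.5], [144.0, 207.0, 238.5], [146.0, 207.2, 237.8], [148.0, 207.2, 230.6], [150.0, 207.5, 223.6], [152.0, 207.4, 222.4], [154.0, 207.7, 222.6], [156.0, 207.8, 223.7], [158.0, 207.6, 224.7], [160.0, 207.9, 225.4], [162.0, 202.5, 226.4], [164.0, 202.0, 227.4], [166.0, 203.4, 228.0], [168.0, 215.4, 229.5], [170.0, 204.9, 230.4], [172.0, 200.0, 230.1], [174.0, 200.0, 229.6], [176.0, 200.0, 230.6]]
8 axis col at rows 150,155,160,165,170 [np.float64(221.0), np.float64(222.0), np.float64(223.0), np.float64(224.0), np.float64(225.0)] end [220.6 148. ]
14 axis col at rows 150,155,160,165,170 [np.float64(217.5), np.float64(219.1), np.float64(220.8), np.float64(222.4), np.float64(224.0)] end [217.3 149.5]
20 axis col at rows 150,155,160,165,170 [np.float64(213.5), np.float64(215.9), np.float64(218.2), np.float64(220.6), np.float64(223.0)] end [214.2 151.4]
26 axis col at rows 150,155,160,165,170 [np.float64(208.8), np.float64(212.0), np.float64(215.2), np.float64(218.5), np.float64(221.7)] end [211.1 153.6]
```

The gun axis slope is now ~0.46 px/row, about 19–20°. I release and check that it stays latched on the nipple.

>>> move_arm(series=[[0.4,[0,0,0],0],[0.4,[0,0,0],0],[0.4,[0,0,0],0],[0.4,[0,0,0],0],[0.4,[0,0,0],0]])

```text
time: 17.33
tcp_pos: [0.6178, -0.0491, 0.1539]
tcp_rot: [[0.999, -0.04, -0.0], [-0.04, -0.999, 0.0], [-0.0, -0.0, -1.0]]
force: [0.1, 0.2, -0.2]
width: 0.0557
gripper_force: 0.0
```

```bash
python3 -c "
from gs import *
look('pics/s9.png')"
```

```text
t 17.3333 tcp [ 0.6178 -0.0491  0.1539] F [ 0.1  0.2 -0.2] M [-0.01  0.02 -0.04] w 0.0557
[[140.0, 205.2, 238.6], [142.0, 205.5, 238.8], [144.0, 205.5, 238.7], [146.0, 205.8, 237.7], [148.0, 205.8, 230.7], [150.0, 205.9, 224.4], [152.0, 206.1, 224.4], [154.0, 206.3, 224.4], [156.0, 206.4, 224.4], [158.0, 206.3, 224.5], [160.0, 200.2, 224.5], [162.0, 203.1, 224.6], [164.0, 200.8, 224.7], [166.0, 203.0, 224.6], [168.0, 201.7, 225.1], [170.0, 200.3, 225.1], [172.0, 200.0, 224.4], [174.0, 200.0, 224.8], [176.0, 200.0, 228.5]]
8 axis col at rows 150,155,160,165,170 [np.float64(221.0), np.float64(222.0), np.float64(223.0), np.float64(224.0), np.float64(225.0)] end [220.6 148. ]
14 axis col at rows 150,155,160,165,170 [np.float64(217.5), np.float64(219.1), np.float64(220.8), np.float64(222.4), np.float64(224.0)] end [217.3 149.5]
20 axis col at rows 150,155,160,165,170 [np.float64(213.5), np.float64(215.9), np.float64(218.2), np.float64(220.6), np.float64(223.0)] end [214.2 151.4]
26 axis col at rows 150,155,160,165,170 [np.float64(208.8), np.float64(212.0), np.float64(215.2), np.float64(218.5), np.float64(221.7)] end [211.1 153.6]
```

Something shifted, so I classify the scene pixels numerically.

```bash
python3 - <<'E'
from sil import *
for f in('pics/s8.png','pics/s9.png'):
    S=cv2.imread(f);H=cv2.cvtColor(S,cv2.COLOR_BGR2HSV).astype(int)
    print(f,'cols 190-244')
    for y in range(142,192):
        r=''
        for x in range(190,245):
            h,s,v=H[y,x]
            if v>195: ch='.'
            elif 45<h<95 and s>40: ch='g'
            elif 95<=h<170 and s>22: ch='b'
            elif s<55: ch='#'
            elif 16<=h<=34 and s>100 and v<170: ch='Y'
            elif h<16 and s>90: ch='r'
            else: ch=','
            r+=ch
        print(y,r)
E
```

```text
pics/s8.png cols 190-244
142 .................r,,YY,######################,,##......
143 .................,#,,YY,#########################......
144 .................,##,rYr,########################......
145 .................,##,,rr,#######################b......
146 .................,##,,,r,#####,################,r......
147 .................r##,,YY#####,##############,r.........
148 .................,##rr,bb###############,r.............
149 ..................##,#bbb###########,,r................
150 ..................##bbbbb########,r....................
151 ..................#bbbbbb########......................
152 .................,,bbbbb#########......................
153 ..................,bbbbbb########......................
154 ..................,bbbbbb########......................
155 ..................,#bbbbbb#######,.....................
156 ..................,##bbbb#########.....................
157 ..................,#,#bbb#########,....................
158 ..................,#,##b###########....................
159 ............rrrr..##,r#############,...............
[... 4249 characters left out ...]
rrrrrrrrr,#####bb#YYYYYYYYY,,,,.........
181 ......Yrrrrrrrrrrrrrrrrrrr,#bb##,YYYYYYYYY,gggg,.......
182 ......YrrrrrrrrrrrrrrrrrYYrrrr,r,YYYYYYYYYYgggggg,.....
183 ......rrrrrrrrrrrrrrrr............,YYYYYYYY,gggggg,....
184 ........rrrYrr.....................,,YYYYYYYggggggg#...
185 ..................................,#,YYYYYY,#ggggggg,,.
186 .................................,#g,YYYYY,,#ggggggggg,
187 ................................r#,#,,YYY,###g#,,,,,###
188 ................................Y####,,,,#,g##,,,,,,,,,
189 ...............................Y####,,##,####,,,,,,,,#,
190 ...............................Y#,,#,######,,,,,,,,,,,#
191 ...............................,,,,#,#,###,,#,#,,,,,,,,
```

After release the gun is leaning about 55° (end at (200,167), shoulder at (222,178)). I check whether it is static.

```bash
cat > asc.py <<'E'
from sil import *
def asc(S,x0,x1,y0,y1):
    H=cv2.cvtColor(S,cv2.COLOR_BGR2HSV).astype(int)
    for y in range(y0,y1):
        r=''
        for x in range(x0,x1):
            h,s,v=H[y,x]
            if v>195: ch='.'
            elif 45<h<95 and s>40: ch='g'
            elif 95<=h<170 and s>22: ch='b'
            elif s<55: ch='#'
            elif 16<=h<=34 and s>100 and v<170: ch='Y'
            elif h<16 and s>90: ch='r'
            else: ch=','
            r+=ch
        print(y,r)
E
python3 - <<'E'
from asc import *
for i in range(3): S=vision.snapshot('scene')
cv2.imwrite('pics/s10.png',S);print(robot.state()['time']);asc(S,190,245,155,192)
E
```

```text
17.5333
155 ................,##,r,,,...,#######....................
156 .................##,,rr,...,#######....................
157 ................r##,,,,#...,#######....................
158 ................r##,,Yr#r..,#######....................
159 .............rr.r,#,Yrr#...r#######....................
160 ....rrrr.rr,,rr.r,#,r,r,r..r#######....................
161 ....rr..rbbbbb,rr,#,,,,,r..r#######....................
162 ...rr..rbbbbbbbb,,#,rr,,r..r#######....................
163 ...rr.rbbbbbbbbbb##,rr,#r..r#######r...................
164 ...rr.,bbbbbbbbbb####,rrr..r#######r...................
165 ...,r.bbbbbbbbbbbb####,rr..r#######....................
166 ...rrrbbbbbbbbbbb######,rr.r,######r...................
167 ...rrrbbbbbbbbbbb########,rr,######,...................
168 ....r#bbbbbbbbbbb##################,...................
169 ....rbb.bbbbbbbb###################,...................
170 ....Y#bb..bbbbbb###################,...................
171 ....rrbbbbbbbbb####################....................
172 ....rrrbbbbbbb#####################....................
173 ....rrrr
[... 427 characters left out ...]
rrrrrrrrr,#####bb#,YYYYYYYYY,,,.........
181 ......rrrrrrrrrrrrrrrrrrrr,#bbb#,YYYYYYYYY,gggg,,......
182 ......YrrrrrrrrrrrrrrrYrrrYrr,,r,YYYYYYYYYYgggggg,.....
183 ......rrrrrrrYrYYrrYrY............,YYYYYYYY,gggggg,....
184 ........rYrYrr.....................,,YYYYYY,ggggggg,...
185 ..................................,,,YYYYYY,,ggggggg,,.
186 .................................,g#,YYYYYY,#ggggggggg,
187 ................................,####,YYY,###gg##,,,,##
188 ................................,##,##,,,,###,,,,,,,,,#
189 ...............................Y#,#,#,#,#,##,,,,#,,,,#,
190 ...............................Y#,########,,#,,##,,,#,,
191 ...............................,,,##,,####,,#,,,,#,,,,,
```

It is static: still hooked on the nipple, leaning. I compute its axis in the vertical plane through the nipple so I can re-grip the barrel centred and swing it back up around the nipple.

```bash
python3 - <<'E'
from sil import *
cs=vision.calibration('scene');s=robot.state();tip=np.array([.5853,-.0479,.1142]);n=np.array([.04,.999,0])
def pl(uv):
    o,d=ray(cs,uv);return o+d*(n@(tip-o))/(n@d)
E=pl((201.2,167));Sh=pl((222.3,177.2));print('end',E,'shoulder',Sh,'len',np.linalg.norm(E-Sh))
u=(E-Sh)/np.linalg.norm(E-Sh);print('lean deg',np.degrees(np.arctan2(np.hypot(u[0],u[1]),u[2])))
C=Sh+.045*u;print('gun_centre',C,'seat',Sh-.018*u,'dist centre-tip',np.linalg.norm(C-tip))
R=np.array(s['tcp_rot']);G=np.array(s['tcp_pos'])-.019*R[:,2];print('tool move to centre mm',R.T@(C-G)*1000)
E
```

```text
end [ 0.66423815 -0.05106069  0.17376258] shoulder [ 0.59921248 -0.04845706  0.11960351] len 0.08466594156344123
lean deg 50.2320686751218
gun_centre [ 0.63377366 -0.04984089  0.14838909] seat [ 0.58538801 -0.04790352  0.10808928] dist centre-tip 0.05934944741837921
tool move to centre mm [15.90786701  0.13632306 24.62903727]
```

>>> move_arm(series=[[0.4,[8,0,0],0],[0.4,[8,0,8],0],[0.4,[0,0,9],0],[0.4,[0,0,7.6],0],[0.6,[0,0,0],0],[1,[0,0,0],0],[1,[0,0,0],0],[1,[0,0,0],0],[1,[0,0,0],0],[1,[0,0,0],0]], force=15)

```text
time: 18.37
tcp_pos: [0.634, -0.0497, 0.1298]
tcp_rot: [[0.999, -0.04, 0.001], [-0.04, -0.999, -0.0], [0.001, 0.0, -1.0]]
force: [-0.2, 0.2, -0.2]
width: 0.0358
gripper_force: 15.0
```

>>> move_arm(series=[[1,[0,0,0],0],[1,[0,0,0],0],[1,[-3,0,-4.2],0],[1,[-3,0,-4.2],0],[1,[-3.3,0,-3.5],0],[1,[-3.3,0,-3.5],0],[1,[0,0,0],0]])

```text
time: 18.95
tcp_pos: [0.6207, -0.0492, 0.1454]
tcp_rot: [[0.999, -0.04, -0.0], [-0.04, -0.999, 0.0], [-0.0, -0.0, -1.0]]
force: [-1.7, -0.1, -4.7]
width: 0.0355
gripper_force: 15.0
```

```bash
python3 - <<'E'
from asc import *
s=robot.state();S=vision.snapshot('scene');print(s['time'],s['tcp_pos'],s['force'],s['width']);cv2.imwrite('pics/s11.png',S);asc(S,190,245,145,190)
E
```

```text
18.95 [ 0.62065284 -0.04915969  0.14542939] [-1.7269852  -0.13951552 -4.70981772] 0.03549212501326445
145 ................r,,,Y,#######################,##r......
146 .................,,,YYr######################,##,......
147 .................##,,,Y,########################,......
148 .................###r,,,########################,......
149 .................##r,,,,#####,#################,.......
150 .................,#,rr,r#####,#############,r..........
151 .................,#,rrrr###############,,r.............
152 .................#bb,r,r############,r.................
153 ...............r#b#bb#rr########,,r....................
154 ..............#bb###bb,r########,......................
155 .............#b###b##bb,,#######,......................
156 ............#.b#.####bb#########,......................
157 ...........,b.##..#.#bbb########.......................
158 ...........b........bbbb########,......................
159 ..........rb.......bbbb#########,......................
160 ....rrrrr.rb......bbbbb#########,......................
161 ...rr..rrrrb.....bbbbbb#########,.
[... 1001 characters left out ...]
rrrrYrrrrrrrr,####,YYYYYYYY,............
179 .....rrrrrrrrrrrrrrrrrrrrrrrrr,rYYYYYYYYYY,............
180 ......rrrrrrrrrrrrrrrrrrrrrrrrrrrYYYYYYYYYY,,,.........
181 ......rrrrrrrrrrrrrrrrrrrrrrrrrrYrYYYYYYYY,gggg,,......
182 ......rrrrrrrrrrrrrrrrrrrYYrrrY....YYYYYYYYgggggg,.....
183 ......rrrYrrrYYrrrrYYY.............,,YYYYYY,gggggg,....
184 ........rrrrrr.....................,,YYYYYYYggggggg,...
185 ..................................,g,YYYYYYYgggggggg,,.
186 .................................,g,gYYYYYY,gggggggggg,
187 ................................,,,#g,YYY,#####,,,,,###
188 ................................,,,gg#,,,####,,,,,,,##,
189 ...............................Y,#,g,##,##,##,,,#,,,,#,
```

The gun swings up as intended (end at ~(206,158), shoulder ~(223,174)). I continue to 20°.

>>> move_arm(series=[[1,[-3.4,0,-2.7],0],[1,[-3.4,0,-2.6],0],[1,[-3.8,0,-2.2],0],[1,[-3.9,0,-2.1],0],[1,[0,0,0],0],[1,[0,0,0],0]])

```text
time: 19.5
tcp_pos: [0.6066, -0.0486, 0.1547]
tcp_rot: [[0.999, -0.04, -0.0], [-0.04, -0.999, 0.0], [-0.0, -0.0, -1.0]]
force: [-1.6, 0.3, -5.9]
width: 0.0356
gripper_force: 15.0
```

```bash
python3 - <<'E'
from asc import *
s=robot.state();S=vision.snapshot('scene');print(s['time'],s['tcp_pos'],s['force'],s['wrist_torque'],s['width']);cv2.imwrite('pics/s12.png',S);asc(S,195,245,145,190)
E
```

```text
19.5 [ 0.60662516 -0.04860608  0.15470494] [-1.56813238  0.31754644 -5.9461413 ] [-0.10155412  0.34628044  0.01931829] 0.03556621623881718
145 ................,#,r,,r,####,,##############,,r...
146 ................,#,rYrr,#################,r.......
147 ................,##bb#r###############,,..........
148 ................#bb#bbb###########,r..............
149 ...............,bbb##bb#########,.................
150 ..............#bbbbbbbbb#######,..................
151 .............#bbbbbbbbbb#######,..................
152 ............bbbbbb#bbbbb#######,..................
153 ...........,bbbb...bbbbb#######,..................
154 ...........,bb.....bbbbb#######,..................
155 ............bb.....bbbbb########..................
156 ............,bbbbbbbbbbb########..................
157 .............,bbbbbbb###########..................
158 .............r#bbbbbb###########..................
159 .....r.rrrr..rr#bb##############..................
160 rrrrrr..rrr...r,################..................
161 r.r.r...rrrrrrrr################..................
162 ...rrr.rrrrrrrrr,#####
[... 813 characters left out ...]
rrrYrrrrrrrrrrrrr,YYYYYYYYY.............
178 rrrrrrrrrrrrrrrrrYrrrrrrrrrYYYYYYYYYY.............
179 .rrrrrrrrrrrrrrrrrrrrrrrrrrrYYYYYYYYYY............
180 .YrrrrrrrrrrrrrrrrrrrrrrrrrrYYYYYYYYYY,,,.........
181 .YrrrrrrrrrrrrrrrrrrrrrrrrrrYYYYYYYYY,gggg,,......
182 .rrrrrrrrrrrrrrrrrYrrrrYrr...,YYYYYYYY,#gggg,.....
183 .rrrrrrYrrYYrYrYr.............,YYYYYYY,#ggggg,....
184 ...rrrYYr.....................,,YYYYYYY####ggg,...
185 .............................,g,YYYYYY,,###,ggg#,.
186 ............................,##,YYYYYY,####,,#ggg,
187 ...........................,###g,YYY,#,###,#,,,##g
188 ...........................,#,,g#,,,######,,,,,,#,
189 ..........................,,,#,,#######,#,,,,#,,,,
```

```bash
cat > lean.py <<'E'
from sil import *
cs=vision.calibration('scene');tip=np.array([.5853,-.0479,.1142]);n=np.array([.04,.999,0])
def pl(uv):
    o,d=ray(cs,uv);return o+d*(n@(tip-o))/(n@d)
def lean(e,sh):
    s=robot.state();E,Sh=pl(e),pl(sh);u=(E-Sh)/np.linalg.norm(E-Sh)
    R=np.array(s['tcp_rot']);G=np.array(s['tcp_pos'])-.019*R[:,2]
    print('len',np.linalg.norm(E-Sh),'lean',np.degrees(np.arctan2(u[0],u[2])),'shoulder-tip',(Sh-tip)*1000,'G offset from axis x,along:',(R.T@(Sh+.045*u-G))*1000)
E
python3 -c "
from lean import *
lean((212.3,152.8),(223.2,171.3))
# right edge slope rows 154-168
S=cv2.imread('pics/s12.png');e=edges(S,range(150,170),212,245);print(np.round(e[:,[0,2]],1).tolist())
for th in (10,15,20,25):
    t=np.radians(th);ax=np.array([np.sin(t),-.04*np.sin(t),np.cos(t)]);px=np.array([-np.cos(t),.04*np.cos(t),np.sin(t)])
    print(th,'axis',proj(cs,tip+.103*ax).round(1),proj(cs,tip+.018*ax).round(1))
"
```

```text
len 0.07659124481631609 lean 24.233882310448195 shoulder-tip [ 9.89808007 -0.39631952 24.26473496] G offset from axis x,along: [ 6.94200749  0.14498508 -5.84732025]
[[150.0, 226.2], [151.0, 226.0], [152.0, 226.1], [153.0, 226.1], [154.0, 226.2], [155.0, 226.4], [156.0, 226.4], [157.0, 226.4], [158.0, 226.4], [159.0, 226.3], [160.0, 226.4], [161.0, 226.5], [162.0, 226.5], [163.0, 226.5], [164.0, 226.5], [165.0, 226.5], [166.0, 227.1], [167.0, 227.7], [168.0, 228.5], [169.0, 228.7]]
10 axis [219.5 148.4] [225.3 172.6]
15 axis [216.8 149.8] [224.9 172.8]
20 axis [214.2 151.4] [224.4 173.1]
25 axis [211.6 153.2] [224.  173.4]
```

Lean ≈ 23–24°, and the gun sits a few mm out from home. I grip at 60 N and press along the axis, correcting the lean by a few mm in -x, watching the force.

>>> move_arm(series=[[1,[0,0,0],0],[1,[0,0,0],0],[1,[-1.5,0,2],0],[1,[-1.5,0,2],0],[1,[-1.2,0,2],0],[1,[0,0,0],0]], force=60)

```text
time: 20.05
tcp_pos: [0.6043, -0.0485, 0.1502]
tcp_rot: [[0.999, -0.04, 0.006], [-0.04, -0.999, -0.0], [0.006, 0.0, -1.0]]
force: [6.4, -0.4, 7.5]
width: 0.0352
gripper_force: 60.0
```

>>> move_arm(series=[[1,[-1,0,1.5],0],[1,[-0.8,0,1.5],0],[1,[0,0,0],0]])

```text
time: 20.3
tcp_pos: [0.6029, -0.0485, 0.1477]
tcp_rot: [[0.999, -0.04, 0.008], [-0.04, -0.999, -0.001], [0.008, 0.0, -1.0]]
force: [8.2, 0.1, 8.5]
width: 0.0352
gripper_force: 60.0
```

```bash
python3 - <<'E'
from asc import *
s=robot.state();S=vision.snapshot('scene');print(s['time'],s['tcp_pos'],s['force'],s['wrist_torque'],s['width']);cv2.imwrite('pics/s13.png',S);asc(S,195,245,145,190)
E
```

```text
20.3 [ 0.60294558 -0.04847064  0.14770374] [8.21199477 0.10188862 8.50940448] [ 0.11963502 -1.81036793 -0.00453606] 0.03519677531669668
145 .................,###,,,,########################,
146 .................r##,,rY,########################.
147 .................,##rrrr,#####,###############,r..
148 .................,##rrrr,##################,r.....
149 ..................###bb,r##############,,,........
150 .................,bbbbbb###########,r,............
151 ................,bbbbbbbb########r................
152 ...............#bbbbbbbbb########.................
153 ..............##bbbbbbbbb########.................
154 .............bbbbbbbbbbbb########.................
155 .............bbbbb..bbbbb########.................
156 .............bbbbb..bbbbb########.................
157 .............#bbbbbbbbbbb########.................
158 .............rbbbbbbbbbbb########.................
159 .....rrrrrrrr.r##bb#bbb##########.................
160 rrrrr.r.rrr...rrbbbbbb###########.................
161 ..rr.r..rrrrrrrr#################.................
162 r..rrr.rrrrrrrrr,########
[... 810 characters left out ...]
rrrrrrrrrrrrrrr#bbbbb#,,YYY.............
178 rrrrrrrrrrrrrrrrrrrrrrrrYr,###,YYYYYY.............
179 .rrrrrrrrrrrrrrrrrrrrrrrrrrrYYYYYYYYYY............
180 .rrrrrrrrYrrrrrrrrrrrrrrrrrrYYYYYYYYYY,,,.........
181 .rrrrrrrrrrrrrrrrrrrrrrrrrrrrYYYYYYYYY##gg,,......
182 .rrrrrrrrrrrYrYrrrrYYYrYYr...YYYYYYYYY,,gggg,.....
183 .rrrrrrrrYYrrrYrr.............YYYYYYYY,#,gggg,....
184 ...YrrrrY.....................,,YYYYYYY,###,gg#...
185 .............................,g,YYYYYYY#####,gg,,.
186 ............................,##,YYYYY,,,######ggg,
187 ...........................,#,##,YYY,##,,##,,,,###
188 ...........................,##,#,,,,#,####,,,,,#,,
189 ..........................,,,,###,###,,,,,#,,,,,#,
```

Axial force ≈ 14 N (≈6 mm of travel) and the left barrel edge slope of 0.53 px/row gives a lean ≈ 22°. I push about 3 mm more along the axis.

>>> move_arm(series=[[1,[-0.6,0,1.4],0],[1,[-0.6,0,1.4],0],[1,[0,0,0],0],[1,[0,0,0],0],[1,[0,0,0],0]])

```text
time: 20.77
tcp_pos: [0.6021, -0.0484, 0.1455]
tcp_rot: [[0.999, -0.04, 0.008], [-0.04, -0.999, -0.001], [0.008, 0.0, -1.0]]
force: [8.6, -0.3, 9.6]
width: 0.0351
gripper_force: 60.0
```

```bash
python3 - <<'E'
from asc import *
s=robot.state();S=vision.snapshot('scene');print(s['time'],s['tcp_pos'],s['force'],np.round(s['joint_velocities'],3),s['width']);cv2.imwrite('pics/s14.png',S);asc(S,200,240,147,186)
f=s['force']+np.array([0,0,3.7]);print('axial',f@[.342,-.014,.94],'lat',f@[.94,-.04,-.342])
E
```

```text
20.7667 [ 0.60205385 -0.04843656  0.14546052] [ 8.61775863 -0.26107463  9.64481923] [-0.    -0.001 -0.001  0.002 -0.001 -0.001] 0.035062301559019515
147 ............r##,,rr,,###################
148 ............r##,r,r,,####,##############
149 .............,#,r,rr#################,r.
150 .............,bbbbb##############,r.....
151 ............,#bbb#bb#########,,r........
152 ...........#bbbb###b########,...........
153 ..........#b#######bb#######r...........
154 .........bb#b######bb#######r...........
155 ........#.bb#..###bb########r...........
156 ........b.......bbbbb#######,...........
157 ........#b......bbbbb#######r...........
158 ........rbbbbbbbbbbb########,...........
159 rrrrrrrr.rbbbbb#bbbb########,...........
160 ...rr....rr##bbbb###########,...........
161 r.rrrrrrrrr#b###############,...........
162 r.rrrrrrrrr,################,...........
163 r.rrrrrrYrrr,###############,...........
164 r.rrrrrrrrrrr###############,...........
165 r.rrrrrrrrrrrr##############,...........
166 rr.rrrrrrrrr.r,#############,...........
167 rrr.....rrr..rr#############,...........
168 rr.r....rrr....,#############...........
169 .......rrrrrrrrr#############...........
170 rrrrrrrrrrrrrrrr##############..........
171 rrrrrrrrrrrrrrYr,############br.........
172 Yrrrrrrrrrrrrrrrr,###########bb.........
173 rrrrrrrrrrrrrrrrrr###########b#.........
174 rrrrrrrrrrrrrrrrrr,##########b#.........
175 rrrrrrrrrrrrrrrrrr,########bbb,.........
176 rrrrrrrrrrrrrrrYrrr######bbbb#Y.........
177 rrrrrrrrrrrrrrrrrrrrbb#bbbb#,YYY........
178 rrrrrrrrrrrrrrrrrrYr,##bb##,YYYY........
179 rrrrrrrrrrrrrrrrrrrrrr,,,,YYYYYYY.......
180 rrYrrrrYrrrrrrrrrrrrrrrYYYYYYYYYYY,r....
181 rrrrrrrrrrrrrrrrrrrrYrrYYYYYYYYYY,#gg,,.
182 rrrrrrrrrrYrrrrYrrrrr...YYYYYYYYY,#gggg,
183 rrrYrrrrrrrr.............YYYYYYYY,#,gggg
184 YrYr.....................,YYYYYYYY#####g
185 ........................,g,YYYYYYY,#,#,#
axial 15.495058576512722 lat 3.547207923028951
```

Axial force is 15.5 N, about 9 mm of travel, and the shoulder has moved (1.0, 2.2) px since home, which also matches 9 mm. I check the lean with a subpixel edge fit.

```bash
python3 - <<'E'
from lean import *
S=cv2.imread('pics/s14.png');Sa=cv2.cvtColor(S,cv2.COLOR_BGR2HSV)[:,:,1].astype(float)
def left(rows):
    o=[]
    for y in rows:
        v=Sa[y];x=222
        while v[x-1]<75 and x>200:x-=1
        o.append((y,x-(75-v[x])/(v[x-1]-v[x])))
    return np.array(o)
e=left(range(162,176));print(np.round(e[:,1],1).tolist());k=np.polyfit(e[:,0],e[:,1],1)
pts=np.column_stack([e[:,1],e[:,0]]).astype(np.float32);vx,vy,_,_=cv2.fitLine(pts,cv2.DIST_HUBER,0,.01,.01).ravel();print('slope',k[0],vx/vy)
for th in(12,16,18,20,22,24,26,28):
    t=np.radians(th);ax=np.array([np.sin(t),-.04*np.sin(t),np.cos(t)]);a,b=proj(cs,tip+.01*ax),proj(cs,tip+.09*ax)
    o=-np.array(cs['R']).T@cs['t'];d=tip+.05*ax-o;side=np.cross(d,ax);side/=np.linalg.norm(side)
    c=[proj(cs,tip+l*ax+sg*.018*side) for l in(.02,.06) for sg in(1,-1)]
    L=[min(c[:2],key=lambda p:p[0]),min(c[2:],key=lambda p:p[0])];m=(L[1]-L[0])[0]/(L[1]-L[0])[1]
    print(th,'slope %.3f left edge col at 162,169,175:'%m,[round(L[0][0]+(r-L[0][1])*m,1) for r in(162,169,175)])
E
```

```text
[211.1, 211.9, 212.4, 213.4, 213.8, 214.5, 215.0, 215.5, 215.6, 216.1, 217.0, 217.7, 217.8, 218.0]
slope 0.5378806774925883 0.5583363
12 slope 0.295 left edge col at 162,169,175: [np.float64(215.6), np.float64(217.7), np.float64(219.5)]
16 slope 0.386 left edge col at 162,169,175: [np.float64(214.0), np.float64(216.7), np.float64(219.1)]
18 slope 0.435 left edge col at 162,169,175: [np.float64(213.2), np.float64(216.2), np.float64(218.8)]
20 slope 0.487 left edge col at 162,169,175: [np.float64(212.2), np.float64(215.6), np.float64(218.6)]
22 slope 0.541 left edge col at 162,169,175: [np.float64(211.2), np.float64(215.0), np.float64(218.3)]
24 slope 0.599 left edge col at 162,169,175: [np.float64(210.2), np.float64(214.4), np.float64(218.0)]
26 slope 0.661 left edge col at 162,169,175: [np.float64(209.0), np.float64(213.7), np.float64(217.6)]
28 slope 0.726 left edge col at 162,169,175: [np.float64(207.8), np.float64(212.9), np.float64(217.2)]
```

Slope and position both give a lean ≈ 22°, within 2° of the nipple axis. I hold briefly and then hand in.

>>> move_arm(series=[[1,[0,0,0],0],[1,[0,0,0],0],[1,[0,0,0],0],[1,[0,0,0],0],[1,[0,0,0],0],[1,[0,0,0],0]])

```text
time: 21.32
tcp_pos: [0.6021, -0.0484, 0.1455]
tcp_rot: [[0.999, -0.04, 0.008], [-0.04, -0.999, -0.001], [0.008, 0.0, -1.0]]
force: [8.0, 0.4, 10.3]
width: 0.0355
gripper_force: 60.0
```

```bash
python3 - <<'E'
from rig import robot, workorder
s=robot.state();print(s['tcp_pos'],s['force'],s['gripper_force'])
if s['force'][2]>8: print(workorder.hand_in())
E
```

```text
[ 0.60205607 -0.04841896  0.14546057] [ 8.01175764  0.40232454 10.2701724 ] 59.99142229557037
the job is handed in; nothing more can be done
None
```

I handed the job in at 21.3 s with the cap released in the tray and the gun held on the nipple, by my measurements about 2° off its axis and about 9 of 12 mm compressed (15.5 N along the axis); no verdict came back.

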